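# Load the repaired radios on the roller rack

## Task

First push the roller rack's gate fully shut until its spring catch clicks up behind it. Then set every radio from the bench on the rollers, upright and lengthwise, wide ones in the wide lane and slim ones in the slim lane, so that each rolls down to the gate or to the radio in front of it and stays there, with the gate still caught. Leave the jar, meter, loudspeaker and screwdriver where they are.

Things in the scene. Friction and masses are not known exactly. Their poses are not given: they have to be found in the camera images.
- rack: small steel roller rack fixed to the bench, about 310 mm long, 220 mm wide; origin on the bench under its middle, x axis level from its high loading end, near the robot, to its low foot. Two separate lanes of free-turning rollers. A radio set down on a lane and let go rolls down by itself, in a second or two, to the shut gate or to the radio before it; a lane holds three in a row
- bed: the rack's sloped roller bed, tilted 0.13 rad nose-down about y. Origin mid-bed on the plane of the roller tops, 75 mm above the bench; x runs down the slope to the foot, y across, z square to the rollers. Rollers (20 mm diameter, 29.5 mm apart) fill x -128 to 128 mm. Round guide rails (8 mm thick) on both sides of each lane rise 10 mm above the roller tops; only the gate stands higher
- wide_head (a point): middle of the WIDE lane (bed y = -62 mm, 72 mm clear between its rails) on the roller-top plane at bed x = -88 mm: a good spot to set down the middle of a radio's underside; axes as the bed's
- slim_head (a point): the same for the SLIM lane (bed y = +62 mm, 52 mm clear between its rails); between the lanes lies a flat steel strip, lower than the roller tops
- wide_stop (a point): on the roller-top plane, middle of the wide lane, at the face of the shut gate (bed x = +132 mm)
- slim_stop (a point): same for the slim lane
- gate (a joint): travel of the sliding steel gate at the foot of the rack, m: 0 = fully shut (both lanes blocked), 0.08 = fully open; it shuts by moving along the bed's -y. Dry friction about 4 N; from about 0.020 to 0.002 its nose also rides over the spring catch: under 15 N in all
- gate_grip (a point): grip point on the gate's upright rubber-covered post: round, 16 mm diameter, standing square to the bed; its top is 18 mm above this point and it is free for 30 mm below it; axes as the bed's; it moves with the gate
- catch (a joint): how far the brass spring catch at the foot is pressed down, m: 0 = sprung up. It is pushed down about 0.007 as the gate's nose passes over it and springs back up (clicks) behind the nose when the gate is fully shut, then keeps the gate from sliding open
- wide_a: wide portable radio, a plain box case with a speaker grille on its long sides, 280 g about; 72 mm long (own x axis), 58 mm wide (own y axis), 48 mm high; origin at the centre of its underside, z up. May be absent.
- wide_b: wide portable radio, a plain box case with a speaker grille on its long sides, 280 g about; 72 mm long (own x axis), 58 mm wide (own y axis), 48 mm high; origin at the centre of its underside, z up. May be absent.
- wide_c: wide portable radio, a plain box case with a speaker grille on its long sides, 280 g about; 72 mm long (own x axis), 58 mm wide (own y axis), 48 mm high; origin at the centre of its underside, z up. May be absent.
- slim_a: slim portable radio, a plain box case with a speaker grille on its long sides, 200 g about; 72 mm long (own x axis), 38 mm wide (own y axis), 48 mm high; origin at the centre of its underside, z up. May be absent.
- slim_b: slim portable radio, a plain box case with a speaker grille on its long sides, 200 g about; 72 mm long (own x axis), 38 mm wide (own y axis), 48 mm high; origin at the centre of its underside, z up. May be absent.
- slim_c: slim portable radio, a plain box case with a speaker grille on its long sides, 200 g about; 72 mm long (own x axis), 38 mm wide (own y axis), 48 mm high; origin at the centre of its underside, z up. May be absent.
- screw_jar: bystander: glass screw jar, 56 mm diameter, 70 mm high; origin at the centre of its underside
- meter: bystander: test meter lying flat, 75 x 130 x 35 mm; origin at the centre of its underside
- speaker: bystander: bare loudspeaker, 84 mm diameter, 36 mm high; origin at the centre of its underside
- screwdriver: bystander: screwdriver lying on the bench on the right beyond the radios

How it is judged:
By the outcome, as a careful person would: the job done as asked, in the order asked, and still so for the second after the job is handed in, with the robot touching nothing.
Of wide_a, wide_b, wide_c, slim_a, slim_b, slim_c only 4 to 6 are there at a start; the rules pass over those that are not, and their reading is None.
At some moment in a run one of wide_a, wide_b, wide_c, slim_a, slim_b, slim_c may be knocked a few centimetres aside while the robot is not near it.
It also fails if it takes over 210 s, if anything falls off the work surface, if the arm or the gripper's body presses on something with over 40 N, if the wrist force passes 120 N, or if a joint passes its speed limit or range.

## Robot

A 6-joint arm with a two-finger parallel gripper is mounted at the origin on the work surface. World frame = base frame: x ahead of the robot, y to its left, z up, the work surface at z = 0. Lengths are in m, angles in rad, forces in N, time in s.
With the tool pointing down it reaches from about 0.375 to 0.9 m from the base axis. Payload 3.1 kg.
Tool frame: the origin (TCP) lies between the finger pads; the fingertips stand 19 mm ahead of it and the grasp point (between the pads) is the TCP; z points along the fingers, y is the direction in which the jaws open and shut (so a half turn about z gives the same grasp; the last joint's range is limited). The gripper opens to 85 mm and grips with 20 to 120 N. Pads are 22 mm wide; open, the fingers measure 114 mm over their backs; the gripper's body (76 mm by 85 mm) begins 54 mm behind the grasp point. The pads swing forward as they close: fully open they stand 13 mm farther back than shut.
Start: joints at [1.01, 0.527, 1.433, -0, 1.181, -0.178], TCP at [0.233, 0.58, 0.212] pointing down, gripper open.
Joint ranges: [-3.08, 3.08], [-0.75, 2.2], [0.22, 2.44], [-1.43, 4.57], [0, 2.65], [-2.85, 2.85]. Speed limits (rad/s): [2.79, 2.79, 3.14, 3.14, 3.14, 3.14].

## Interface

Orientations are given as a unit quaternion [x, y, z, w].
In Python, from station import manip, optics, job gives the robot as it stands.
- The arm moves only by the shell command python3 -m inch 'ROWS' [OPENING] [FORCE]. ROWS is JSON, one flat list of numbers, 4 for each row, row after row: the shift along the world's x, y, z in cm, then the turn about the world's z in rad. A call has 1 to 20 rows; each row shifts and turns the commanded pose from where the row before left it; what a row does not reach is not made up. A row lasts 1/8 s, in which the tool goes at most 62.5 mm and 10.7 degrees, less where a joint would pass 70% of its speed; a pose out of reach is approached as far as the arm can. A call with a gripper value outside its range is refused whole. OPENING is the opening in per cent of the stroke, from 0 (shut) to 100 (fully open), set as the call begins (- or left out, the last holds). The fingers move at their own pace and stop on an object; FORCE is the grip in N (left out, the last holds). Time passes only in rows, so rows that do not move let the fingers close. It gives the time, the measured TCP pose, the force and the opening at its end, in the units of the state.
- manip.sense(): the state, without advancing time (a new reading comes with each control period).
- optics.snapshot(name): name is "scene" or "top"; returns (picture, depth): 384x512x3 uint8, red, green, blue; 384x512 float32, m along the optical axis (not along the pixel's ray), 0 where there is no reading.
- optics.camera_model(name): a dict with "mtx" (3x3 intrinsics, pixels), "camera_from_world" (4x4, takes a point from world to camera coordinates). Camera axes: x right, y up, looking along -z (the intrinsics and any distortion apply to the point x, -y, -z); pixel columns grow to the right and rows downward; lengths in m; the calibration is good to about 2 mm. A picture is of the moment at which its call begins. camera_model takes no time and is no camera call.
- job.sign_off(): hands the job in, once; it reports no verdict.
The state is a dict: "t": time; "q": joint angles; "qd": joint speeds; "tau": joint torques, N m; "tcp_pos": TCP position; "tool_rot": TCP orientation; "force": force on the tool from outside, world axes, zero at the start; "ft_torque": the same for the moment, N m; "finger_gap": opening from 0.0 (shut) to 1.0 (fully open).
Only numpy, scipy, OpenCV 4.12 (cv2) and the standard library are available. Lean on these libraries where they do the work, as an engineer would, in place of code of your own. Each camera call takes 0.05 s, during which the arm holds its last target.

## Working session

There is one attempt and no reset: what is moved stays moved. The work goes in short steps, Python scripts to look and compute and a shell command to move; the robot and the scene stay as the last step left them, time stands still between calls to the robot, and variables do not carry over. Pictures are saved under pics/ and viewed, and the job is handed in when it is done.

```bash
ls; mkdir -p pics; cat > h.py <<'E'
import numpy as np, cv2
from station import manip, optics, job
def snap(cam,fn):
    p,d=optics.snapshot(cam); cv2.imwrite('pics/'+fn+'.png',cv2.cvtColor(p,cv2.COLOR_RGB2BGR)); np.save('pics/'+fn+'.npy',d); return p,d
def cloud(cam,d):
    m=optics.camera_model(cam); K=m['mtx']; T=np.linalg.inv(m['camera_from_world'])
    v,u=np.mgrid[0:d.shape[0],0:d.shape[1]]
    x=(u-K[0][2])/K[0][0]*d; y=(v-K[1][2])/K[1][1]*d
    P=np.stack([x,-y,-d,np.ones_like(d)],-1)@T.T
    return P[...,:3]
def ray(cam,u,v,z):
    m=optics.camera_model(cam); K=np.array(m['mtx']); T=np.linalg.inv(m['camera_from_world'])
    r=np.linalg.inv(K)@[u,v,1]; r=T[:3,:3]@[r[0],-r[1],-r[2]]; o=T[:3,3]
    return o+r*(z-o[2])/r[2]
E
python3 - <<'E'
from h import *
for c in('scene','top'):
    p,d=snap(c,c+'0'); m=optics.camera_model(c); print(m)
print(manip.sense())
E
```

```text
pics
{'mtx': array([[431.05806465,   0.        , 247.6964169 ],
       [  0.        , 431.05806465, 193.6354792 ],
       [  0.        ,   0.        ,   1.        ]]), 'camera_from_world': array([[-0.46923575,  0.88279537, -0.02213938,  0.21759689],
       [-0.53507262, -0.26428605,  0.80240275,  0.17553208],
       [ 0.7025063 ,  0.38836223,  0.59637209, -1.61165883],
       [ 0.        ,  0.        ,  0.        ,  1.        ]])}
{'mtx': array([[430.7730112 ,   0.        , 255.9378433 ],
       [  0.        , 430.7730112 , 189.20701066],
       [  0.        ,   0.        ,   1.        ]]), 'camera_from_world': array([[ 0.02052124, -0.99969452,  0.01377488, -0.02626903],
       [ 0.99336158,  0.02194719,  0.11292076, -0.49124319],
       [-0.11318858,  0.01136617,  0.99350851, -1.22789775],
       [ 0.        ,  0.        ,  0.        ,  1.        ]])}
{'t': 0.1, 'q': array([ 1.00952007e+00,  5.28377211e-01,  1.43377685e+00,  2.05960750e-06,
        1.18141022e+00, -1.78490433e-01]), 'qd': array([ 0.00087788, -0.0011943 , -0.0038614 , -0.00128097,  0.00191696,
        0.00018626]), 'tau': array([ 1.05491217e-04, -4.43304741e+01, -1.78587198e+01, -2.04760181e-04,
        3.85168445e-03,  2.01220638e-05]), 'tcp_pos': array([0.2330371 , 0.57919106, 0.2106282 ]), 'tool_rot': array([ 1.90226851e-01,  9.81739667e-01, -9.18798103e-04, -3.57266046e-04]), 'force': array([-0.51348753, -0.42422694, -1.05669375]), 'ft_torque': array([ 0.01883473,  0.00252806, -0.00290055]), 'finger_gap': 0.9962287273306555}
```

View pics/scene0.png

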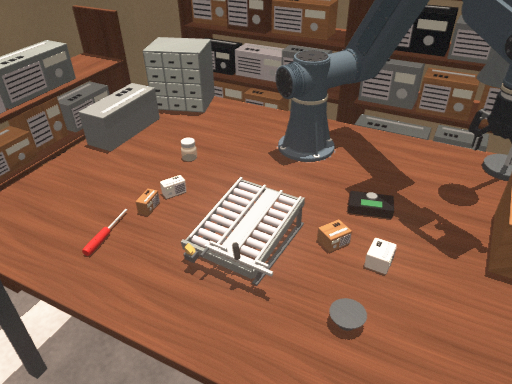

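View pics/top0.png

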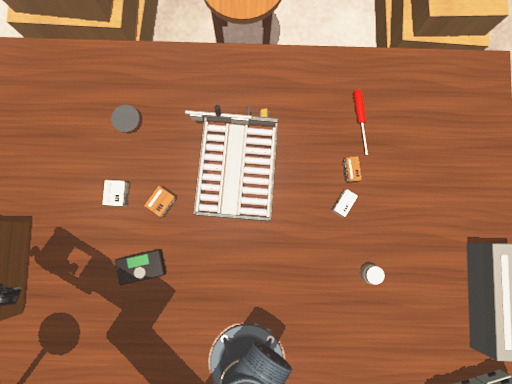

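```bash
python3 - <<'E'
from h import *
p=cv2.imread('pics/top0.png'); d=np.load('pics/top0.npy'); P=cloud('top',d)
Z=P[...,2]
print('bench z',np.median(Z[150:250,290:330]),(d==0).mean())
m=((Z>0.015)&(P[...,0]>.2)&(P[...,0]<1)&(abs(P[...,1])<.6)).astype(np.uint8)
n,l,s,c=cv2.connectedComponentsWithStats(m)
for i in range(1,n):
    if s[i][4]>60:
        q=P[l==i]; zt=np.percentile(q[:,2],90); t=q[abs(q[:,2]-zt)<.006]
        r=cv2.minAreaRect((t[:,:2]*1000).astype(np.float32)); print(s[i],zt.round(4),t[:,:2].mean(0).round(4),np.round(r[0],1),np.round(r[1],1),round(r[2],1))
cv2.imwrite('pics/rack.png',cv2.resize(p[95:230,175:290],None,fx=4.4,fy=4.4,interpolation=cv2.INTER_CUBIC))
a=cv2.resize(p[170:225,95:185],None,fx=6,fy=6,interpolation=cv2.INTER_CUBIC)
b=cv2.resize(p[150:225,325:375],None,fx=4.4,fy=4.4,interpolation=cv2.INTER_CUBIC)
b=cv2.resize(b,(int(b.shape[1]),330)) ; cv2.imwrite('pics/radios.png',np.hstack([a,b]))
s=cv2.imread('pics/scene0.png'); cv2.imwrite('pics/rs.png',cv2.resize(s[170:285,175:310],None,fx=5,fy=5,interpolation=cv2.INTER_CUBIC))
E
```

```text
bench z -0.00019548002060620906 0.003936767578125
[353  90  13  38 268] 0.0272 [ 0.7535 -0.3202] [ 750.3 -320.4] [97.7 24.1] 10.4
[111 105  28  27 598] 0.0398 [0.6927 0.3753] [692.1 375.5] [79.3 79.1] 49.5
[ 185  105   93  117 6712] 0.0903 [0.4922 0.0564] [553.1  57.7] [329.8 228.4] 6.8
[343 156  18  27 395] 0.0509 [ 0.5549 -0.2943] [ 555.6 -294.6] [71.7 37.9] 7.1
[102 180  26  27 603] 0.0512 [0.4701 0.3918] [470.2 392.4] [58.5 71.9] 88.6
[144 186  32  32 570] 0.0511 [0.449  0.2614] [449.2 261.3] [58.4 71. ] 56.0
[332 190  25  27 384] 0.0505 [ 0.4557 -0.2715] [ 455.8 -271.8] [38.2 70.6] 58.9
[ 115  250   50   35 1249] 0.0396 [0.2613 0.3108] [261.4 311.5] [ 73.6 129.6] 14.1
[360 264  24  21 380] 0.072 [ 0.2548 -0.348 ] [ 254.1 -348.4] [46.4 48.7] 0.7
[  0 284  21  21 305] 0.343 [0.2136 0.5169] [213.1 520.8] [13.6 21.1] 67.1
```

View pics/rack.png

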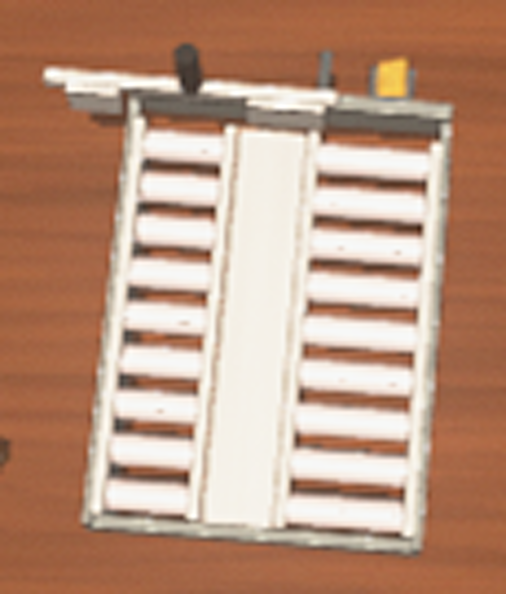

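View pics/rs.png

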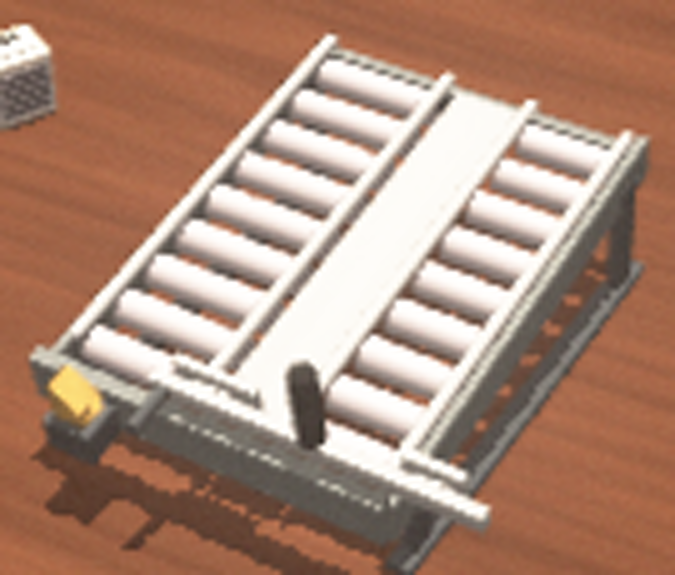

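View pics/radios.png

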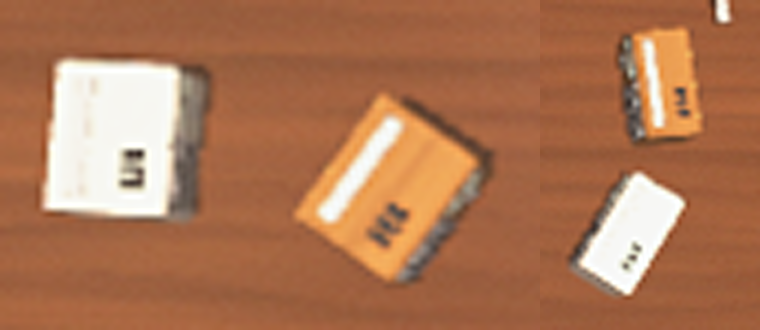

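```bash
python3 - <<'E'
from h import *
c,s=np.cos(.13),np.sin(.13)
pts=[((183,146),118,62),((150,497),-118,62),((372,162),118,-62),((345,512),-118,-62)]
A=[];B=[]
for (u,v),bx,by in pts:
    z=.075-bx/1000*s
    w=ray('top',175+u/4.4-.4,95+v/4.4-.4,z); A.append([bx*c/1000,by/1000]);B.append(w[:2]); print(w.round(4))
A=np.array(A);B=np.array(B)
a0,b0=A.mean(0),B.mean(0);H=(A-a0).T@(B-b0)
yaw=np.arctan2(H[0,1]-H[1,0],H[0,0]+H[1,1]);R=np.array([[np.cos(yaw),-np.sin(yaw)],[np.sin(yaw),np.cos(yaw)]])
t=b0-R@a0; print('rack',t,yaw,'res',((A@R.T+t-B)*1000).round(1))
d=np.load('pics/top0.npy');P=cloud('top',d)
# cloud in rack frame
q=P.reshape(-1,3).copy(); xy=(q[:,:2]-t)@R
X=xy[:,0]*c-(q[:,2]-.075)*s; Zb=xy[:,0]*s+(q[:,2]-.075)*c; Y=xy[:,1]
m=(abs(X)<.125)&(abs(Y)<.11)
for lo,hi in((-.03,.03),(.04,.085),(-.085,-.04)):
    k=m&(Y>lo)&(Y<hi); print(np.percentile(Zb[k],[10,50,90,97]).round(4))
k=m; f=np.polyfit(X[k&(abs(Y)<.02)],Zb[k&(abs(Y)<.02)],1);print(f)
k=(X>.12)&(X<.2)&(abs(Y)<.18)&(Zb>.012)&(Zb<.1)
print(np.c_[X,Y,Zb][k].round(4))
d=np.load('pics/scene0.npy');P=cloud('scene',d).reshape(-1,3)
q=P;xy=(q[:,:2]-t)@R
X=xy[:,0]*c-(q[:,2]-.075)*s; Zb=xy[:,0]*s+(q[:,2]-.075)*c; Y=xy[:,1]
k=(X>.12)&(X<.2)&(abs(Y)<.18)&(Zb>.012)&(Zb<.1)
o=np.c_[X,Y,Zb][k];print('scene');print(o[np.argsort(-o[:,2])].round(4)[:60])
E
```

```text
[0.6638 0.1029 0.0597]
[0.4309 0.1139 0.0903]
[ 0.6561 -0.0212  0.0597]
[ 0.4241 -0.0083  0.0903]
rack [0.5437378  0.04681184] -0.0532316754914282 res [[ 0.  -0.4]
 [-0.7  1.1]
 [ 1.2 -0.1]
 [-0.5 -0.6]]
[-0.0069 -0.0032  0.0082  0.0116]
[-0.0779 -0.0032  0.0017  0.0032]
[-0.0789 -0.0033  0.0014  0.0031]
[-0.00289787 -0.00342242]
[[ 0.1519  0.0635  0.0798]
 [ 0.151   0.0605  0.0823]
 [ 0.1523  0.058   0.08  ]
 ...
 [ 0.1283 -0.0202  0.0121]
 [ 0.1204  0.0307  0.0137]
 [ 0.1224 -0.0235  0.0121]]
scene
[[0.1472 0.0566 0.084 ]
 [0.1491 0.0659 0.0838]
 [0.1422 0.0589 0.0835]
 [0.1507 0.0614 0.0831]
 [0.1494 0.0632 0.0827]
 [0.1487 0.0573 0.0824]
 [0.1507 0.0531 0.0823]
 [0.1481 0.0514 0.0822]
 [0.1424 0.0561 0.0822]
 [0.1547 0.0583 0.0821]
 [0.1511 0.0587 0.0821]
 [0.1494 0.055  0.0819]
 [0.1502 0.0664 0.0816]
 [0.1466 0.0532 0.0816]
 [0.1432 0.0592 0.0811]
 [0.1447 0.0629 0.0811]
 [0.155  0.0556 0.081 ]
 [0.1508 0.0639 0.081 ]
 [0.1426 0.0533 0.081 ]
 [0.1456 0.0606 0.0808]
 [0.1512 0.0559 0.0808]
 [0.1517 0.0617 0.0807]
 [0.1552 0.0611 0.0806]
 [0.1522 0.0537 0.0806]
 [0.1525 0.0594 0.0804]
 [0.1529 0.0651 0.0802]
 [0.1415 0.0608 0.0801]
 [0.1433 0.0563 0.0796]
 [0.1454 0.0576 0.079 ]
 [0.1551 0.0581 0.0789]
 [0.1529 0.0622 0.0788]
 [0.1562 0.0585 0.0767]
 [0.1431 0.0641 0.0765]
 [0.1523 0.0642 0.0756]
 [0.1448 0.0649 0.0751]
 [0.1532 0.0536 0.0744]
 [0.148  0.0641 0.0744]
 [0.1536 0.0593 0.0744]
 [0.1524 0.0613 0.0741]
 [0.1466 0.0659 0.0739]
 [0.155  0.0546 0.0733]
 [0.1497 0.065  0.0732]
 [0.1538 0.0619 0.0723]
 [0.1477 0.0663 0.0718]
 [0.1542 0.0593 0.0714]
 [0.1545 0.0566 0.0702]
 [0.1536 0.0642 0.0697]
 [0.1507 0.0624 0.0693]
 [0.1496 0.0644 0.0692]
 [0.1476 0.0657 0.0676]
 [0.1547 0.0562 0.0667]
 [0.1536 0.0583 0.0666]
 [0.1522 0.0601 0.066 ]
 [0.15   0.0642 0.0658]
 [0.1565 0.0572 0.0655]
 [0.1482 0.0658 0.0647]
 [0.1519 0.0514 0.0645]
 [0.1538 0.0609 0.0645]
 [0.1547 0.0587 0.0643]
 [0.1523 0.0627 0.0638]]
```

```bash
python3 -m inch '[3.9,-4,0,0.03, 3.9,-4,0,0.03, 3.9,-4,0,0.03, 3.9,-4,0,0.03, 3.9,-4,0,0.03, 3.9,-4,0,0.03, 3.9,-4,0,0.03, 3.9,-4,0,0.03, 3.9,-4,0,0.03, 3.9,-4,0,0.03, 3.9,-4,0,0.03, 3.9,-4,0,0, 0,0,0,0, 0,0,0,0]' 50 30
```

```text
t: 1.85
tcp_pos: [0.7005, 0.0998, 0.2105]
tool_rot: [0.027, 1.0, 0.0, -0.001]
force: [-0.5, -0.4, -0.5]
finger_gap: 0.499
```

```bash
python3 -m inch '[0.2,-0.2,-3,0, 0,0,-3,0, 0,0,-2,0, 0,0,-1.2,0, 0,0,0,0, 0,0,0,0]'; python3 - <<'E'
from h import *
snap('scene','s1');s=cv2.imread('pics/s1.png'); cv2.imwrite('pics/s1c.png',cv2.resize(s[120:285,165:330],None,fx=3.6,fy=3.6,interpolation=cv2.INTER_CUBIC))
E
```

```text
t: 2.6
tcp_pos: [0.7043, 0.0979, 0.1207]
tool_rot: [0.026, 1.0, 0.0, 0.001]
force: [-0.5, -1.3, 0.4]
finger_gap: 0.504
```

View pics/s1c.png

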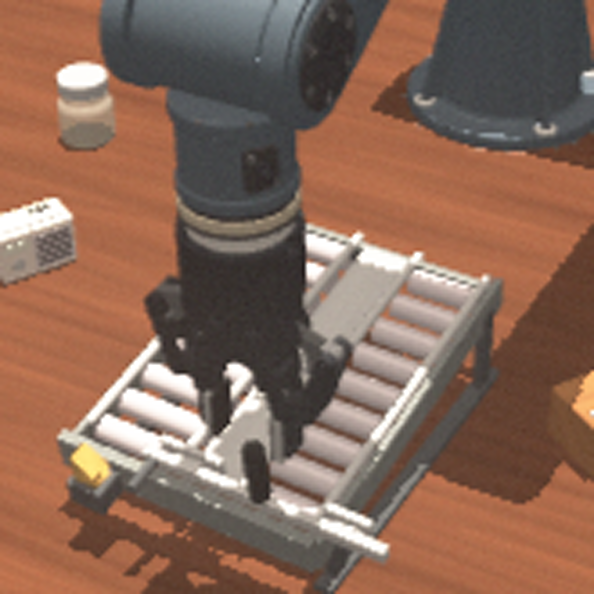

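```bash
cat >> h.py <<'E'
def proj(cam,p):
    m=optics.camera_model(cam);K=np.array(m['mtx']);q=np.array(m['camera_from_world'])@[*p,1]
    return K[0][0]*q[0]/-q[2]+K[0][2], K[1][1]*-q[1]/-q[2]+K[1][2]
E
python3 - <<'E'
from h import *
t=manip.sense()['tcp_pos'];
for dz in(0,-.019,.018):
    for dy in (-.021,0,.021):
        u,v=proj('scene',t+[0,dy,dz]);print(dz,dy,((u-165)*3.6,(v-120)*3.6))
# post predicted
for p in [(.7025+.0023,.0974,.136),(.7025,.0974,.118)]:
    u,v=proj('scene',p);print((u-165)*3.6,(v-120)*3.6)
for (u,v),z in [((255,443),.136),((260,498),.088)]: print(ray('scene',165+u/3.6,120+v/3.6,z))
snap('top','t1');s=cv2.imread('pics/t1.png'); cv2.imwrite('pics/t1c.png',cv2.resize(s[90:150,175:290],None,fx=6,fy=6,interpolation=cv2.INTER_CUBIC))
E
```

```text
0 -0.021 (np.float64(224.61088575773772), np.float64(455.7115042151757))
0 0 (np.float64(252.59432558922293), np.float64(465.81052004795714))
0 0.021 (np.float64(281.0348508816737), np.float64(476.0744946325942))
-0.019 -0.021 (np.float64(226.0540432037895), np.float64(476.66020877132036))
-0.019 0 (np.float64(253.73759345757546), np.float64(486.8146392847618))
-0.019 0.021 (np.float64(281.868257336551), np.float64(497.13307276014194))
0.018 -0.021 (np.float64(223.2136409748963), np.float64(435.4292625038221))
0.018 0 (np.float64(251.48723480637642), np.float64(445.4710462880732))
0.018 0.021 (np.float64(280.22767198166815), np.float64(455.67863637015876))
250.81189849026748 448.9557424540216
253.65596544190777 467.0086699303296
[0.6987361 0.0970901 0.136    ]
[0.69965157 0.0992832  0.088     ]
```

View pics/t1c.png

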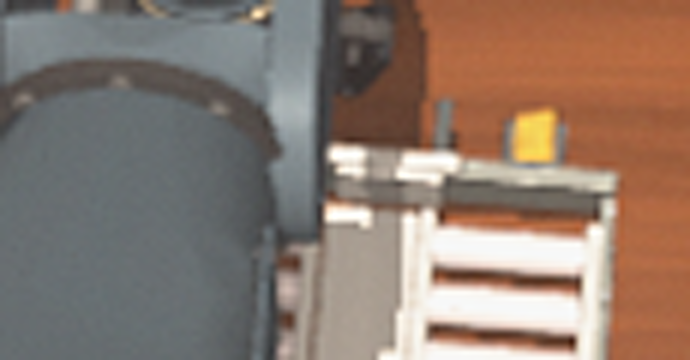

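```bash
python3 - <<'E'
from h import *
s=cv2.imread('pics/s1.png'); s=cv2.convertScaleAbs(s,alpha=1.8,beta=30);cv2.imwrite('pics/s1d.png',cv2.resize(s[190:270,200:270],None,fx=8,fy=7.4,interpolation=cv2.INTER_NEAREST))
P=cloud('scene',np.load('pics/s1.npy'))
for v in range(225,262,3): print(v,[tuple((P[v,u]*1000).astype(int)) for u in (226,230,235,239,243)])
E
```

```text
225 [(np.int64(702), np.int64(76), np.int64(186)), (np.int64(580), np.int64(9), np.int64(65)), (np.int64(722), np.int64(111), np.int64(214)), (np.int64(722), np.int64(121), np.int64(218)), (np.int64(711), np.int64(125), np.int64(212))]
228 [(np.int64(702), np.int64(75), np.int64(177)), (np.int64(603), np.int64(23), np.int64(78)), (np.int64(584), np.int64(27), np.int64(65)), (np.int64(721), np.int64(121), np.int64(209)), (np.int64(715), np.int64(127), np.int64(207))]
231 [(np.int64(701), np.int64(74), np.int64(166)), (np.int64(598), np.int64(20), np.int64(63)), (np.int64(595), np.int64(33), np.int64(65)), (np.int64(719), np.int64(119), np.int64(198)), (np.int64(716), np.int64(127), np.int64(199))]
234 [(np.int64(705), np.int64(76), np.int64(161)), (np.int64(612), np.int64(28), np.int64(67)), (np.int64(606), np.int64(39), np.int64(66)), (np.int64(599), np.int64(47), np.int64(64)), (np.int64(719), np.int64(128), np.int64(193))]
237 [(np.int64(706), np.int64(76), np.int64(153)), (np.int64(616), np.int64(30), np.int64(60)), (np.int64(614), np.int64(44), np.int64(64)), (np.int64(606), np.i
[... 1229 characters left out ...]
54))]
255 [(np.int64(698), np.int64(67), np.int64(84)), (np.int64(696), np.int64(77), np.int64(86)), (np.int64(707), np.int64(98), np.int64(105)), (np.int64(700), np.int64(105), np.int64(102)), (np.int64(661), np.int64(93), np.int64(62))]
258 [(np.int64(696), np.int64(65), np.int64(71)), (np.int64(698), np.int64(78), np.int64(78)), (np.int64(704), np.int64(95), np.int64(91)), (np.int64(698), np.int64(103), np.int64(90)), (np.int64(668), np.int64(97), np.int64(59))]
261 [(np.int64(700), np.int64(67), np.int64(65)), (np.int64(699), np.int64(78), np.int64(69)), (np.int64(636), np.int64(53), np.int64(0)), (np.int64(700), np.int64(104), np.int64(81)), (np.int64(699), np.int64(115), np.int64(86))]
```

View pics/s1d.png

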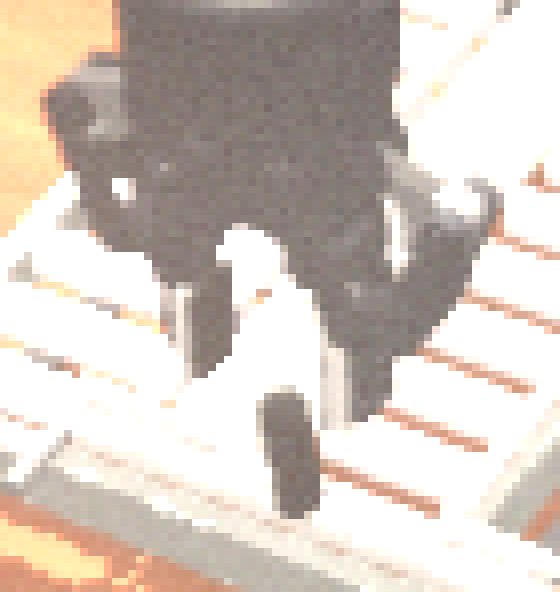

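```bash
python3 - <<'E'
from h import *
snap('scene','s2');s=cv2.imread('pics/s2.png'); s=cv2.convertScaleAbs(s,alpha=1.8,beta=30);cv2.imwrite('pics/s2d.png',cv2.resize(s[190:270,200:270],None,fx=8,fy=7.4,interpolation=cv2.INTER_NEAREST))
print(manip.sense())
E
```

```text
{'t': 2.75, 'q': array([-1.89186684e-02,  7.40294815e-01,  1.27376337e+00,  2.93933498e-05,
        1.12535544e+00, -1.53683275e+00]), 'qd': array([-0.0006336 ,  0.00242174,  0.00560636,  0.00133051, -0.00069228,
        0.00092103]), 'tau': array([ 4.59148816e-02, -5.22581327e+01, -1.70134360e+01,  1.82290198e-03,
       -5.12432671e-03,  7.87310432e-05]), 'tcp_pos': array([0.70418226, 0.09770448, 0.12073469]), 'tool_rot': array([2.64443419e-02, 9.99649693e-01, 2.14648179e-05, 1.08938002e-03]), 'force': array([-1.36480003,  0.28744232,  0.57907032]), 'ft_torque': array([ 0.02436305, -0.01384445, -0.03171826]), 'finger_gap': 0.49755255375354496}
```

View pics/s2d.png

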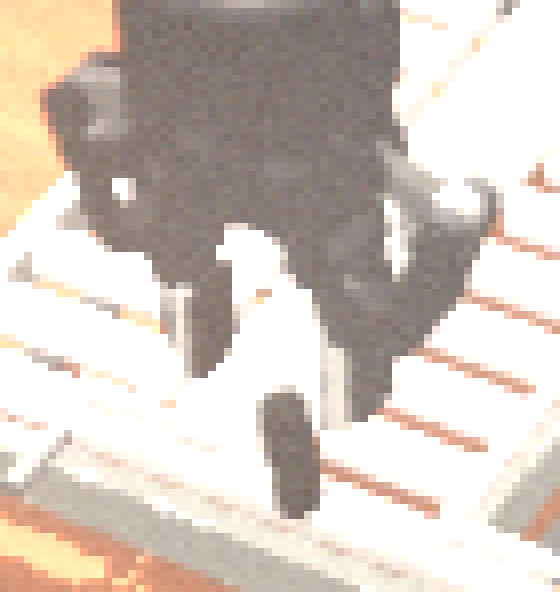

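```bash
python3 - <<'E'
from h import *
for c,f in(('scene','s2'),('top','t1')):
    P=cloud(c,np.load('pics/%s.npy'%f)).reshape(-1,3)
    k=(abs(P[:,0]-.704)<.06)&(abs(P[:,1]-.098)<.08)&(P[:,2]>.085)
    q=P[k]
    print(c,np.histogram(q[:,2],bins=np.arange(.085,.4,.015)))
    for z in np.arange(.1,.34,.015):
        w=q[(q[:,2]>z)&(q[:,2]<=z+.015)]
        if len(w)>3: print(z.round(3),len(w),w.min(0).round(3),w.max(0).round(3))
for f in('s2',):
    s=cv2.imread('pics/%s.png'%f); cv2.imwrite('pics/s2e.png',cv2.resize(s[20:270,150:350],None,fx=3,fy=2.4))
E
```

```text
scene (array([303,  28,  28,  39,  73,  84,  74, 204, 218, 199, 370, 106, 118,
       204, 227, 260, 206, 218, 190, 241]), array([0.085, 0.1  , 0.115, 0.13 , 0.145, 0.16 , 0.175, 0.19 , 0.205,
       0.22 , 0.235, 0.25 , 0.265, 0.28 , 0.295, 0.31 , 0.325, 0.34 ,
       0.355, 0.37 , 0.385]))
0.1 28 [0.696 0.092 0.1  ] [0.708 0.105 0.115]
0.115 28 [0.701 0.089 0.116] [0.711 0.105 0.129]
0.13 39 [0.695 0.075 0.13 ] [0.71  0.125 0.145]
0.145 73 [0.692 0.061 0.145] [0.719 0.132 0.16 ]
0.16 84 [0.694 0.063 0.16 ] [0.718 0.133 0.175]
0.175 74 [0.691 0.054 0.175] [0.72  0.141 0.19 ]
0.19 204 [0.693 0.041 0.19 ] [0.722 0.152 0.205]
0.205 218 [0.689 0.037 0.205] [0.725 0.158 0.22 ]
0.22 199 [0.69  0.029 0.22 ] [0.725 0.162 0.235]
0.235 370 [0.688 0.03  0.235] [0.727 0.165 0.25 ]
0.25 106 [0.698 0.058 0.25 ] [0.726 0.146 0.265]
0.265 118 [0.693 0.072 0.265] [0.743 0.135 0.28 ]
0.28 204 [0.692 0.066 0.28 ] [0.744 0.136 0.295]
0.295 227 [0.692 0.07  0.295] [0.744 0.135 0.31 ]
0.31 260 [0.679 0.063 0.31 ] [0.744 0.133 0.325]
0.325 206 [0.688 0.07  0.326] [0.743 0.133 0.34 ]
0.34 218 [0.68  0.066 0.34 ] [0.742 0.133 0.355]
top (array([ 78,   0,   0,   0,   0,   0,   0,  12,  11,  17, 122,   4,   0,
         0,   1,  13,  21,  68,  53,  54]), array([0.085, 0.1  , 0.115, 0.13 , 0.145, 0.16 , 0.175, 0.19 , 0.205,
       0.22 , 0.235, 0.25 , 0.265, 0.28 , 0.295, 0.31 , 0.325, 0.34 ,
       0.355, 0.37 , 0.385]))
0.19 12 [0.689 0.047 0.19 ] [0.705 0.058 0.203]
0.205 11 [0.689 0.041 0.205] [0.694 0.054 0.219]
0.22 17 [0.689 0.036 0.221] [0.719 0.149 0.234]
0.235 122 [0.687 0.031 0.235] [0.721 0.164 0.25 ]
0.25 4 [0.7   0.053 0.25 ] [0.708 0.149 0.257]
0.31 13 [0.676 0.077 0.313] [0.693 0.133 0.318]
0.325 21 [0.671 0.075 0.328] [0.688 0.13  0.34 ]
0.34 68 [0.669 0.072 0.345] [0.696 0.133 0.355]
```

View pics/s2e.png

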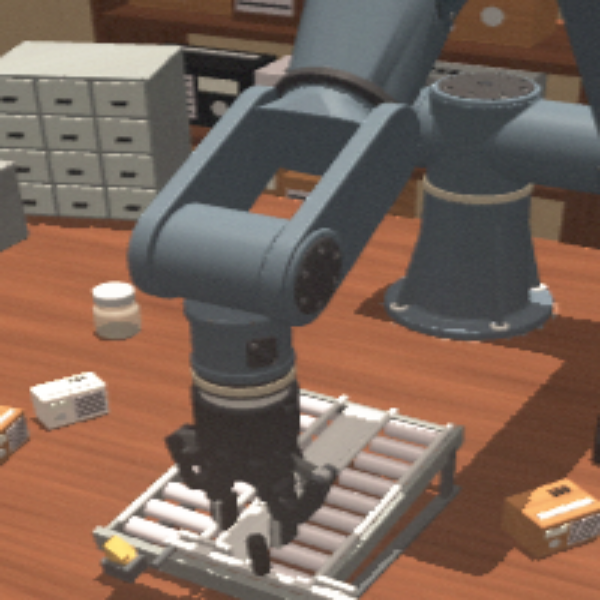

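```bash
python3 -m inch '[0,0,-0.5,0, 0,0,-0.5,0, 0,0,0,0]'; python3 - <<'E'
from h import *
snap('scene','s3');s=cv2.imread('pics/s3.png'); s=cv2.convertScaleAbs(s,alpha=1.8,beta=30);cv2.imwrite('pics/s3d.png',cv2.resize(s[190:270,200:270],None,fx=8,fy=7.4,interpolation=cv2.INTER_NEAREST))
E
```

```text
t: 3.12
tcp_pos: [0.7028, 0.0977, 0.1086]
tool_rot: [0.026, 1.0, -0.0, -0.001]
force: [-0.5, 0.9, 0.5]
finger_gap: 0.506
```

View pics/s3d.png

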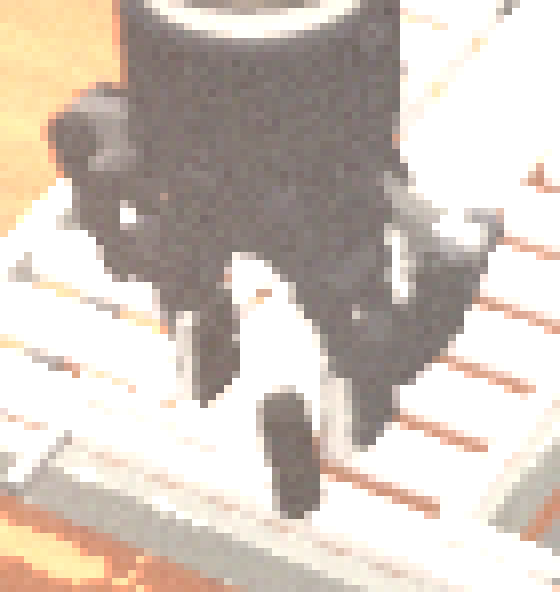

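```bash
python3 -m inch '[0,0,-0.5,0, 0,0,-0.5,0, 0,0,0,0]'; python3 -m inch '[0,0,-0.5,0, 0,0,0,0]';  python3 - <<'E'
from h import *
snap('scene','s4');s=cv2.imread('pics/s4.png'); s=cv2.convertScaleAbs(s,alpha=1.8,beta=30);cv2.imwrite('pics/s4d.png',cv2.resize(s[190:270,200:270],None,fx=8,fy=7.4,interpolation=cv2.INTER_NEAREST))
E
```

```text
t: 3.55
tcp_pos: [0.7029, 0.0978, 0.0987]
tool_rot: [0.026, 1.0, -0.0, -0.001]
force: [0.3, -0.1, 0.4]
finger_gap: 0.504
t: 3.8
tcp_pos: [0.703, 0.0978, 0.094]
tool_rot: [0.026, 1.0, -0.0, -0.001]
force: [-0.3, 0.1, 0.4]
finger_gap: 0.495
```

View pics/s4d.png

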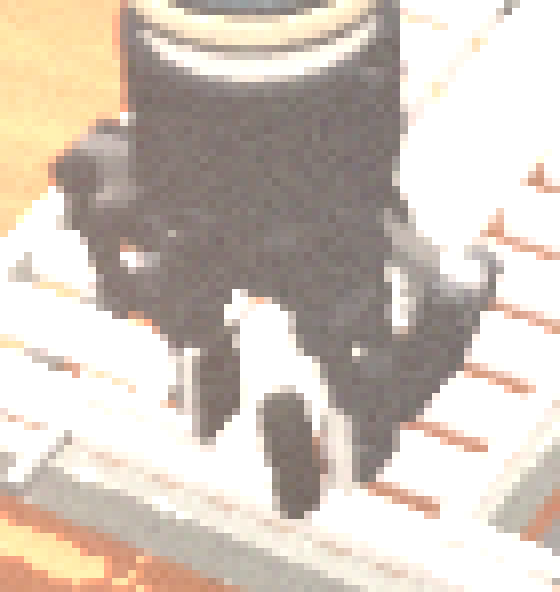

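```bash
python3 -m inch '[0,0,-0.5,0, 0,0,0,0]'; python3 -m inch '[-0.05,-1,0,0, -0.05,-1,0,0, -0.05,-1,0,0, 0,0,0,0]';  python3 - <<'E'
from h import *
snap('scene','s5');s=cv2.imread('pics/s5.png'); s=cv2.convertScaleAbs(s,alpha=1.8,beta=30);cv2.imwrite('pics/s5d.png',cv2.resize(s[190:270,185:265],None,fx=8,fy=7.4,interpolation=cv2.INTER_NEAREST))
E
```

```text
t: 4.1
tcp_pos: [0.703, 0.0977, 0.0889]
tool_rot: [0.026, 1.0, -0.0, -0.001]
force: [0.6, 0.2, -0.6]
finger_gap: 0.499
t: 4.6
tcp_pos: [0.7017, 0.0664, 0.0895]
tool_rot: [0.027, 1.0, -0.0, -0.0]
force: [0.0, -0.0, -1.0]
finger_gap: 0.496
```

View pics/s5d.png

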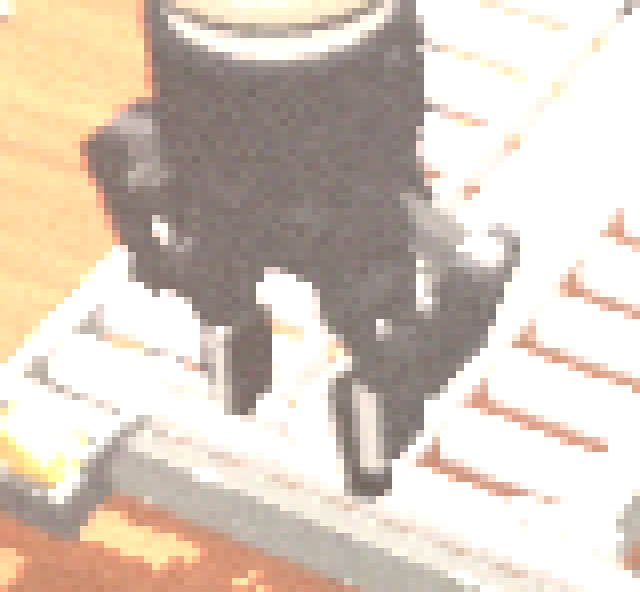

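```bash
python3 -m inch '[-0.05,-1,0,0, -0.05,-1,0,0, -0.05,-1,0,0, 0,0,0,0]'; python3 -m inch '[-0.03,-0.5,0,0, -0.03,-0.5,0,0]';python3 -m inch '[-0.03,-0.5,0,0,0,0,0,0]';  python3 - <<'E'
from h import *
snap('scene','s6');s=cv2.imread('pics/s6.png'); s=cv2.convertScaleAbs(s,alpha=1.5,beta=20);cv2.imwrite('pics/s6d.png',cv2.resize(s[190:270,165:265],None,fx=8,fy=7.4,interpolation=cv2.INTER_NEAREST))
E
```

```text
t: 5.15
tcp_pos: [0.7002, 0.0371, 0.0896]
tool_rot: [0.027, 1.0, 0.0, -0.0]
force: [-0.3, 4.2, 1.1]
finger_gap: 0.499
t: 5.4
tcp_pos: [0.6997, 0.0284, 0.0896]
tool_rot: [0.026, 1.0, 0.001, 0.0]
force: [0.2, 4.6, -0.5]
finger_gap: 0.501
t: 5.65
tcp_pos: [0.6995, 0.0244, 0.0895]
tool_rot: [0.027, 1.0, 0.002, 0.0]
force: [0.2, 8.4, -0.1]
finger_gap: 0.497
```

View pics/s6d.png

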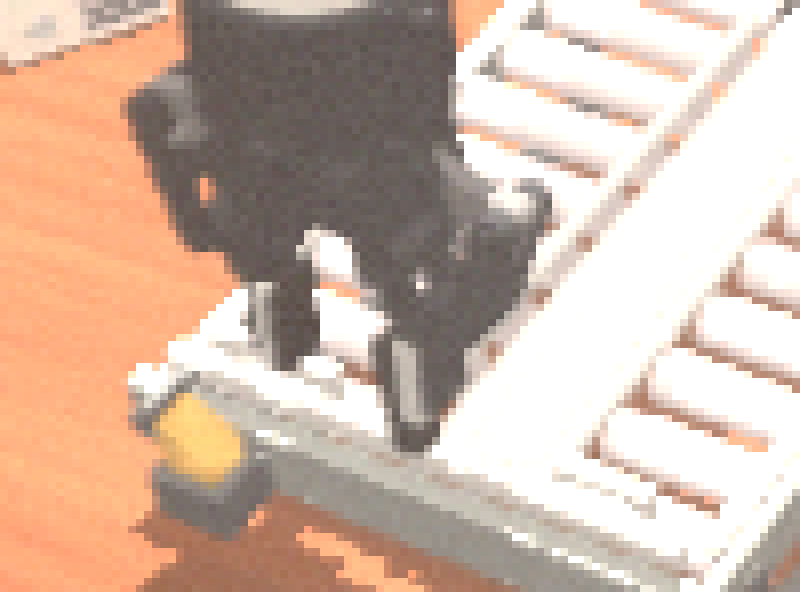

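```bash
python3 -m inch '[-0.03,-0.5,0,0,0,0,0,0]';  python3 -m inch '[-0.03,-0.5,0,0,0,0,0,0]';python3 -m inch '[-0.02,-0.3,0,0,0,0,0,0]'
```

```text
t: 5.95
tcp_pos: [0.6995, 0.0244, 0.0894]
tool_rot: [0.027, 1.0, 0.006, 0.0]
force: [2.6, 18.5, -0.5]
finger_gap: 0.503
t: 6.2
tcp_pos: [0.6995, 0.0243, 0.0893]
tool_rot: [0.028, 1.0, 0.009, 0.001]
force: [3.9, 29.8, -1.2]
finger_gap: 0.502
t: 6.45
tcp_pos: [0.6995, 0.0243, 0.0892]
tool_rot: [0.028, 1.0, 0.011, 0.001]
force: [5.2, 36.7, -1.8]
finger_gap: 0.498
```

```bash
python3 -m inch '[-0.02,-0.3,0,0,0,0,0,0]'
```

```text
t: 6.7
tcp_pos: [0.6994, 0.0242, 0.0891]
tool_rot: [0.028, 1.0, 0.013, 0.001]
force: [7.2, 42.4, -1.9]
finger_gap: 0.501
```

```bash
python3 -m inch '[0.08,1.6,0,0,0.05,1,0,0,0,0,0,0]'; python3 - <<'E'
from h import *
snap('scene','s7');s=cv2.imread('pics/s7.png'); s=cv2.convertScaleAbs(s,alpha=1.2,beta=0);cv2.imwrite('pics/s7d.png',cv2.resize(s[190:280,165:275],None,fx=7,fy=6.5,interpolation=cv2.INTER_NEAREST))
E
```

```text
t: 7.08
tcp_pos: [0.6998, 0.0315, 0.0895]
tool_rot: [0.026, 1.0, -0.001, -0.0]
force: [-0.4, -0.2, 0.2]
finger_gap: 0.5
```

View pics/s7d.png

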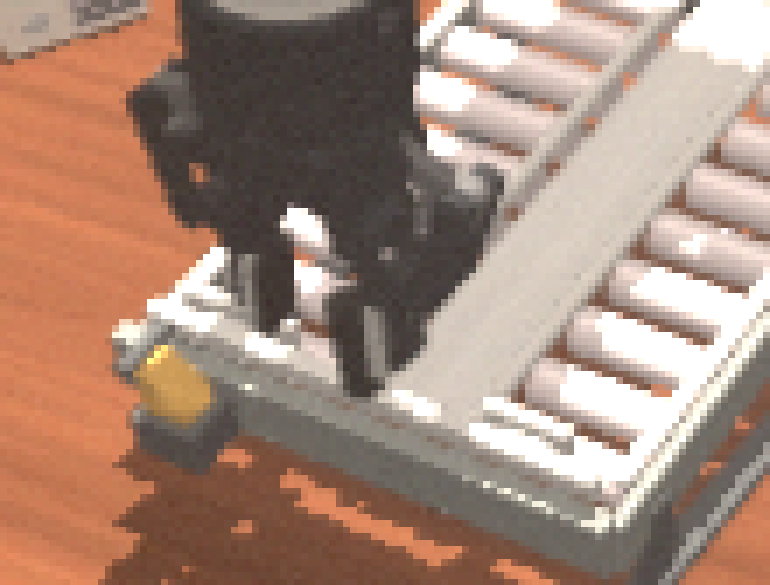

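```bash
python3 -m inch '[0,0,3,0, 0,0,6,0, 0,0,5,0, -2,-5,0,0, -2,-5,0,0, -2,-5,0,0, -2,-5,0,0,-2,-5,0,0,-2,-5,0,0,0,0,0,0]' 80; python3 - <<'E'
from h import *
for c in('scene','top'):
    snap(c,c+'8')
s=cv2.imread('pics/scene8.png');cv2.imwrite('pics/s8d.png',cv2.resize(s[165:280,165:315],None,fx=5,fy=5,interpolation=cv2.INTER_CUBIC))
s=cv2.imread('pics/top8.png');cv2.imwrite('pics/t8d.png',cv2.resize(s[80:230,90:390],None,fx=2.6,fy=2.6,interpolation=cv2.INTER_CUBIC))
E
```

```text
t: 8.38
tcp_pos: [0.5774, -0.2733, 0.2296]
tool_rot: [0.03, 1.0, -0.001, -0.0]
force: [0.1, 1.1, -0.0]
finger_gap: 0.801
```

View pics/s8d.png

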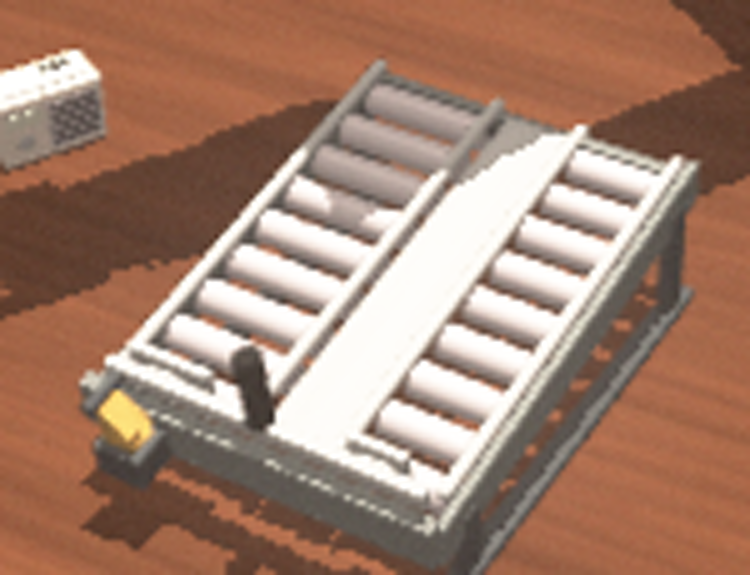

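View pics/t8d.png

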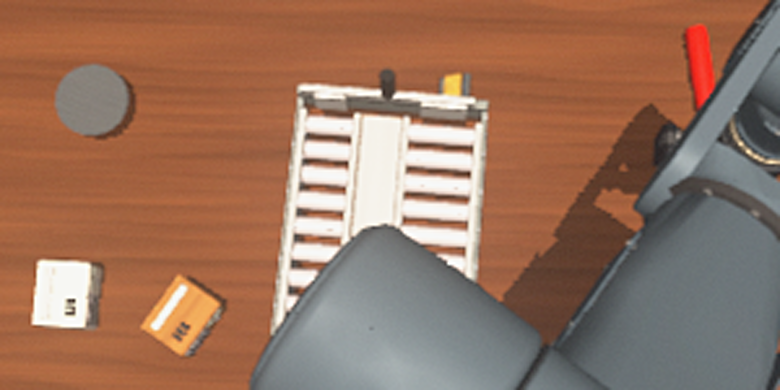

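```bash
python3 - <<'E'
from h import *
t=np.array([.5437,.0468]);yaw=-.0532;R=np.array([[np.cos(yaw),-np.sin(yaw)],[np.sin(yaw),np.cos(yaw)]]);c,s=np.cos(.13),np.sin(.13)
for f in('scene0','scene8'):
    P=cloud('scene',np.load('pics/%s.npy'%f)).reshape(-1,3);im=cv2.imread('pics/%s.png'%f).reshape(-1,3).astype(int)
    xy=(P[:,:2]-t)@R
    B=np.c_[xy[:,0]*c-(P[:,2]-.075)*s,xy[:,1],xy[:,0]*s+(P[:,2]-.075)*c]
    k=(B[:,0]>.13)&(B[:,0]<.17)&(abs(B[:,1])<.15)&(B[:,2]>.045)&(B[:,2]<.1); print(f,'post',B[k].mean(0).round(4),B[k].max(0).round(4))
    y=(im[:,2]-im[:,0]>90)&(im[:,1]-im[:,0]>60)&(abs(B[:,0]-.15)<.06)&(abs(B[:,1]+.08)<.06)
    print('catch',y.sum(),B[y].mean(0).round(4),np.percentile(B[y],5,axis=0).round(4),np.percentile(B[y],95,axis=0).round(4))
a=cv2.imread('pics/scene0.png')[230:275,175:225];b=cv2.imread('pics/scene8.png')[230:275,175:225]
cv2.imwrite('pics/cmp.png',cv2.resize(np.hstack([a,b]),None,fx=8,fy=8,interpolation=cv2.INTER_NEAREST))
E
```

```text
scene0 post [0.1507 0.0606 0.0685] [0.1577 0.0664 0.084 ]
catch 60 [ 0.17   -0.0684  0.023 ] [ 0.1636 -0.0782  0.0108] [ 0.1778 -0.0618  0.0306]
scene8 post [0.1506 0.0019 0.0676] [0.156  0.0071 0.083 ]
catch 62 [ 0.1697 -0.0686  0.023 ] [ 0.1623 -0.0778  0.0092] [ 0.1769 -0.0616  0.0304]
```

View pics/cmp.png

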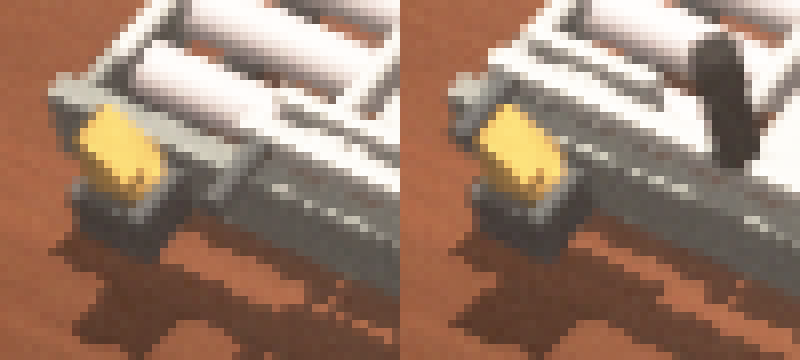

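```bash
python3 -m inch '[-1.1,-1.05,-3,0.09, -1.1,-1.05,-4,0.09, 0,0,-3,0, 0,0,0,0, 0,0,0,0]' 70; python3 - <<'E'
from h import *
for c in('scene','top'): snap(c,c+'9')
s=cv2.imread('pics/scene9.png');s=cv2.convertScaleAbs(s,alpha=1.5,beta=20);cv2.imwrite('pics/s9d.png',cv2.resize(s[100:230,90:200],None,fx=5.5,fy=4.6,interpolation=cv2.INTER_NEAREST))
E
```

```text
t: 9.1
tcp_pos: [0.559, -0.2881, 0.1306]
tool_rot: [-0.064, 0.998, -0.001, 0.001]
force: [0.3, 0.2, -0.7]
finger_gap: 0.703
```

View pics/s9d.png

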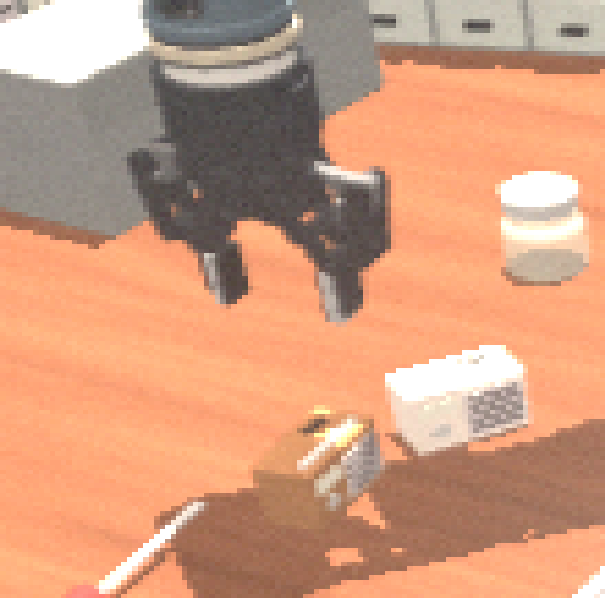

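```bash
python3 - <<'E'
from h import *
for y in(-.318,-.258):
  for z in(.11,.13,.15,.17): print(y,z,np.round(proj('scene',(.559,y,z)),1))
P=cloud('scene',np.load('pics/scene9.npy'))
for u,v in((131,163),(132,161),(150,166),(152,166),(148,163)): print(P[v,u].round(3))
E
```

```text
-0.318 0.11 [137.  177.2]
-0.318 0.13 [135.8 171.6]
-0.318 0.15 [134.6 165.8]
-0.318 0.17 [133.4 160. ]
-0.258 0.11 [153.2 182.3]
-0.258 0.13 [152.1 176.7]
-0.258 0.15 [151.  170.9]
-0.258 0.17 [149.9 165. ]
[ 0.569 -0.319  0.165]
[ 0.566 -0.317  0.171]
[ 0.566 -0.252  0.172]
[ 0.562 -0.248  0.171]
[ 0.57  -0.253  0.184]
```

```bash
python3 -m inch '[-0.4,-0.6,-2.5,0, 0,0,-3,0, 0,0,-2.5,0, 0,0,0,0, 0,0,0,0]'; python3 - <<'E'
from h import *
for c in('scene',): snap(c,c+'10')
s=cv2.imread('pics/scene10.png');s=cv2.convertScaleAbs(s,alpha=1.5,beta=20);cv2.imwrite('pics/s10d.png',cv2.resize(s[130:230,100:200],None,fx=6,fy=6,interpolation=cv2.INTER_NEAREST))
E
```

```text
t: 9.82
tcp_pos: [0.555, -0.2949, 0.0511]
tool_rot: [-0.064, 0.998, -0.001, 0.001]
force: [0.1, 0.5, -0.3]
finger_gap: 0.697
```

View pics/s10d.png

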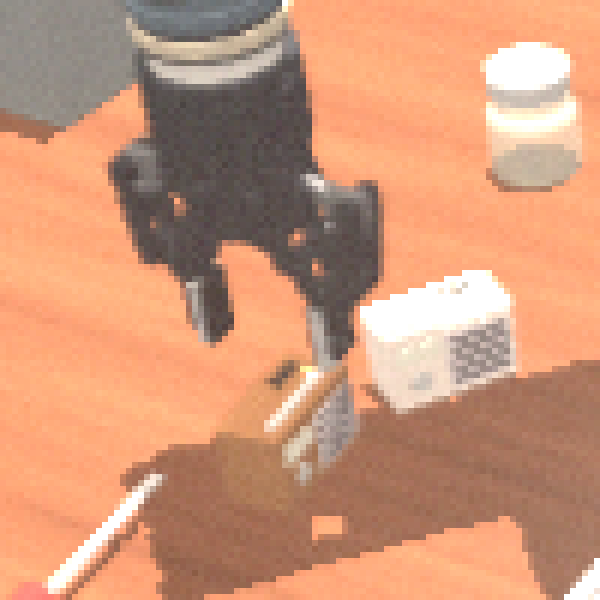

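```bash
python3 -m inch '[0,0,-1.5,0, 0,0,-1,0, 0,0,-0.5,0, 0,0,0,0, 0,0,0,0]'; python3 - <<'E'
from h import *
print(np.array(proj('scene',(.5549,-.2945,.048)))*6-[600,780])
for c in('scene',): snap(c,c+'11')
s=cv2.imread('pics/scene11.png');s=cv2.convertScaleAbs(s,alpha=1.5,beta=20);cv2.imwrite('pics/s11d.png',cv2.resize(s[130:230,100:200],None,fx=6,fy=6,interpolation=cv2.INTER_NEAREST))
E
```

```text
t: 10.5
tcp_pos: [0.554, -0.2944, 0.0196]
tool_rot: [-0.064, 0.998, -0.0, 0.0]
force: [-0.4, -0.3, 0.3]
finger_gap: 0.7
[285.21948723 391.76624392]
```

View pics/s11d.png

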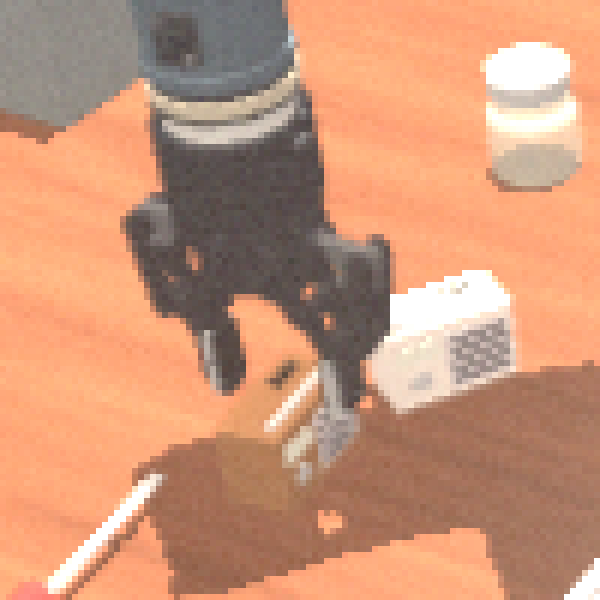

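```bash
python3 -m inch '[0.1,0,-1,0, 0,0,-0.5,0, 0,0,0,0, 0,0,0,0]'; python3 - <<'E'
from h import *
for c in('scene',): snap(c,c+'12')
s=cv2.imread('pics/scene12.png');s=cv2.convertScaleAbs(s,alpha=1.5,beta=20);cv2.imwrite('pics/s12d.png',cv2.resize(s[130:230,100:200],None,fx=6,fy=6,interpolation=cv2.INTER_NEAREST))
E
```

```text
t: 11.05
tcp_pos: [0.5548, -0.2942, 0.0044]
tool_rot: [-0.064, 0.998, 0.0, -0.0]
force: [0.2, 0.5, 0.8]
finger_gap: 0.699
```

View pics/s12d.png

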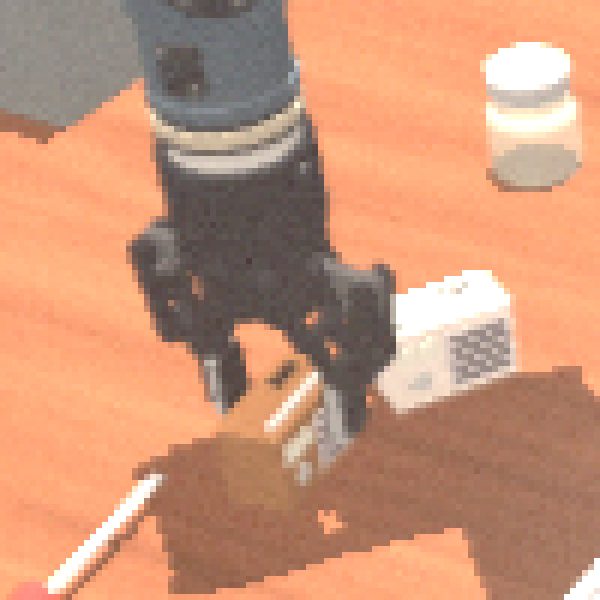

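```bash
python3 -m inch '[0,0,0,0, 0,0,0,0, 0,0,0,0, 0,0,0,0]' 20 40; python3 -m inch '[0,0,0,0,0,0,1,0, 0,0,2,0, 0,0,3,0, 0,0,0,0]'; python3 - <<'E'
from h import *
for c in('scene',): snap(c,c+'13')
s=cv2.imread('pics/scene13.png');s=cv2.convertScaleAbs(s,alpha=1.5,beta=20);cv2.imwrite('pics/s13d.png',cv2.resize(s[110:210,100:200],None,fx=6,fy=6,interpolation=cv2.INTER_NEAREST))
E
```

```text
t: 11.6
tcp_pos: [0.5552, -0.2946, 0.005]
tool_rot: [-0.064, 0.998, -0.0, 0.0]
force: [-0.0, -0.3, 3.1]
finger_gap: 0.432
t: 12.22
tcp_pos: [0.5566, -0.2955, 0.0677]
tool_rot: [-0.064, 0.998, -0.002, 0.002]
force: [0.0, -0.0, -1.9]
finger_gap: 0.433
```

View pics/s13d.png

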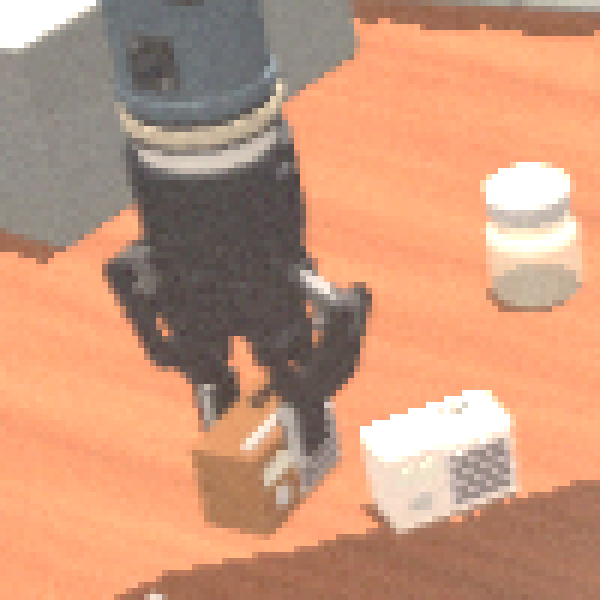

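```bash
python3 -m inch '[0,0,5,0, 0,0,6,0, -1.2,5.1,0.8,-0.02, -1.2,5.1,0,-0.02, -1.2,5.1,0,-0.02, -1.2,5.1,0,-0.02, -1.2,5.1,0,-0.02, -1.2,5.1,0,-0.02, -1.2,5.1,0,-0.03, -1.2,5.1,0,-0.03, 0,0,0,0, 0,0,0,0]'
```

```text
t: 13.78
tcp_pos: [0.4585, 0.1137, 0.182]
tool_rot: [0.026, 1.0, -0.0, -0.0]
force: [0.6, 0.4, -1.0]
finger_gap: 0.432
```

```bash
python3 -m inch '[0.1,0,-3,0, 0,0,-2.5,0, 0,0,-1.5,0, 0,0,0,0]'; python3 - <<'E'
from h import *
for c in('scene',): snap(c,c+'14')
s=cv2.imread('pics/scene14.png');s=cv2.convertScaleAbs(s,alpha=1.3,beta=10);cv2.imwrite('pics/s14d.png',cv2.resize(s[110:240,200:330],None,fx=4.6,fy=4.6,interpolation=cv2.INTER_CUBIC))
E
```

```text
t: 14.28
tcp_pos: [0.4594, 0.1123, 0.1113]
tool_rot: [0.028, 1.0, -0.0, -0.002]
force: [-0.5, -0.4, -1.0]
finger_gap: 0.427
```

View pics/s14d.png

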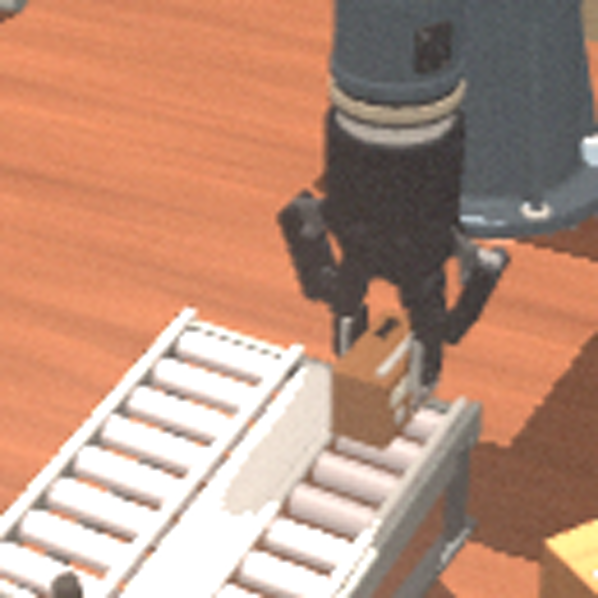

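```bash
python3 -m inch '[0,0.1,-0.5,0, 0,0,-0.5,0, 0,0,0,0]'; python3 -m inch '[0,0,-0.3,0,0,0,0,0]'
```

```text
t: 14.7
tcp_pos: [0.4596, 0.1148, 0.1024]
tool_rot: [0.026, 1.0, -0.0, -0.0]
force: [-0.1, -0.3, -2.4]
finger_gap: 0.432
t: 14.95
tcp_pos: [0.4597, 0.1148, 0.0994]
tool_rot: [0.026, 1.0, -0.0, -0.0]
force: [0.8, 0.1, -1.5]
finger_gap: 0.438
```

```bash
python3 -m inch '[0,-0.1,-0.2,0,0,0,0,0]';python3 -m inch '[0,0,-0.2,0,0,0,0,0]';python3 -m inch '[0,0,-0.2,0,0,0,0,0]'
```

```text
t: 15.2
tcp_pos: [0.4597, 0.1137, 0.0974]
tool_rot: [0.026, 1.0, -0.0, -0.0]
force: [0.2, 0.8, -2.1]
finger_gap: 0.431
t: 15.45
tcp_pos: [0.4597, 0.1137, 0.0954]
tool_rot: [0.026, 1.0, -0.0, -0.0]
force: [-0.9, 0.1, -1.5]
finger_gap: 0.437
t: 15.7
tcp_pos: [0.461, 0.1137, 0.0946]
tool_rot: [0.026, 1.0, -0.0, 0.001]
force: [-0.2, -0.9, 7.7]
finger_gap: 0.437
```

```bash
python3 -m inch '[0,0,0,0,0,0,0,0,0,0,0.5,0,0,0,3,0,0,0,5,0,0,0,4,0,0,0,0,0]' 62; python3 - <<'E'
from h import *
for c in('scene','top'): snap(c,c+'15')
s=cv2.imread('pics/scene15.png');cv2.imwrite('pics/s15d.png',cv2.resize(s[110:280,165:345],None,fx=3.6,fy=3.5,interpolation=cv2.INTER_CUBIC))
E
```

```text
t: 16.58
tcp_pos: [0.4621, 0.1139, 0.2217]
tool_rot: [0.026, 1.0, 0.0, 0.004]
force: [-0.1, 0.1, -0.2]
finger_gap: 0.62
```

View pics/s15d.png

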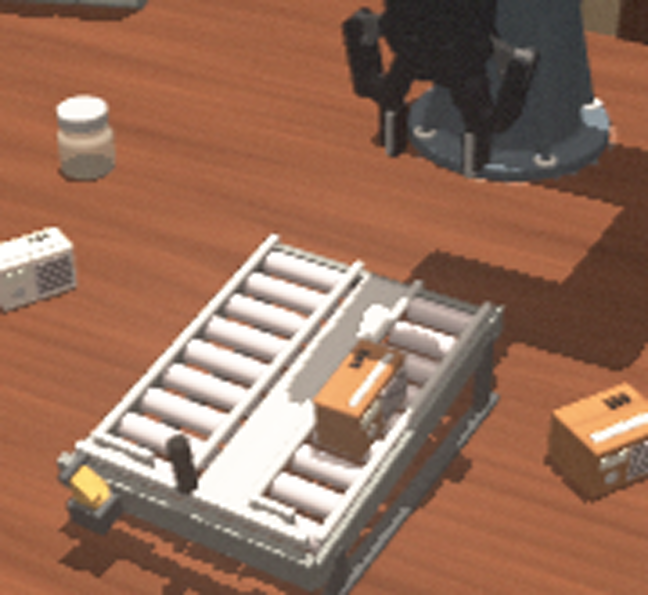

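```bash
python3 -m inch '[0,-4.8,0,-0.061,-0.1,-4.8,0,-0.061,-0.1,-4.8,0,-0.061,-0.1,-4.8,0,-0.061,-0.1,-4.8,0,-0.061,-0.1,-4.8,0,-0.061,-0.1,-4.8,0,-0.061,-0.1,-4.8,0,-0.063,0,0,-4,0,0,0,-4,0,0,0,0,0]' 70; cat >> h.py <<'E'
def blobs(fn):
    d=np.load('pics/%s.npy'%fn);P=cloud('top',d);Z=P[...,2]
    m=((Z>0.03)&(Z<.07)&(P[...,0]>.2)&(P[...,0]<1)&(abs(P[...,1])<.6)).astype(np.uint8)
    n,l,s,c=cv2.connectedComponentsWithStats(m)
    for i in range(1,n):
        if 150<s[i][4]<900:
            q=P[l==i]; zt=np.percentile(q[:,2],90); t=q[abs(q[:,2]-zt)<.006]
            r=cv2.minAreaRect((t[:,:2]*1000).astype(np.float32)); a=r[2]+(90 if r[1][1]>r[1][0] else 0); a=(a+90)%180-90
            print(zt.round(3),t[:,:2].mean(0).round(4),np.round(r[0],1),np.round(r[1],1),'long axis rad',np.radians(a).round(3))
E
python3 - <<'E'
from h import *
for c in('scene','top'): snap(c,c+'16')
blobs('top15'); print(); blobs('top16')
s=cv2.imread('pics/scene16.png');cv2.imwrite('pics/s16d.png',cv2.resize(s[100:280,90:330],None,fx=3,fy=3,interpolation=cv2.INTER_CUBIC))
E
```

```text
t: 18.05
tcp_pos: [0.4496, -0.2677, 0.1343]
tool_rot: [0.268, 0.963, 0.003, -0.005]
force: [0.8, 0.2, 0.6]
finger_gap: 0.701
0.04 [0.6923 0.375 ] [692.2 375.5] [79.6 78.7] long axis rad 0.83
0.066 [ 0.627  -0.0198] [627.1 -18.7] [74.1 16.7] long axis rad 1.526
0.068 [ 0.5987 -0.0156] [598.1 -17.2] [72.4 17.9] long axis rad 1.508
0.051 [0.4696 0.3921] [470.1 391.8] [58.3 71.1] long axis rad -0.041
0.051 [ 0.456  -0.2718] [ 456. -272.] [37.7 71.6] long axis rad -0.558
0.051 [0.4462 0.2407] [438.4 238.8] [29.  61.9] long axis rad -0.153
0.038 [0.2621 0.3505] [264.7 356.8] [54.6 80. ] long axis rad -0.482
0.069 [ 0.2552 -0.348 ] [ 255.5 -347.8] [46.9 48. ] long axis rad -0.65

0.039 [0.6924 0.3749] [692.3 375.1] [78.8 79.5] long axis rad -0.447
0.069 [ 0.5981 -0.0165] [597.5 -17.3] [72.3 19.6] long axis rad 1.518
0.051 [0.4699 0.3921] [470.2 392.2] [58.9 71.6] long axis rad -0.043
0.051 [0.4492 0.2615] [449.6 261.4] [58.2 71.8] long axis rad -0.583
```

View pics/s16d.png

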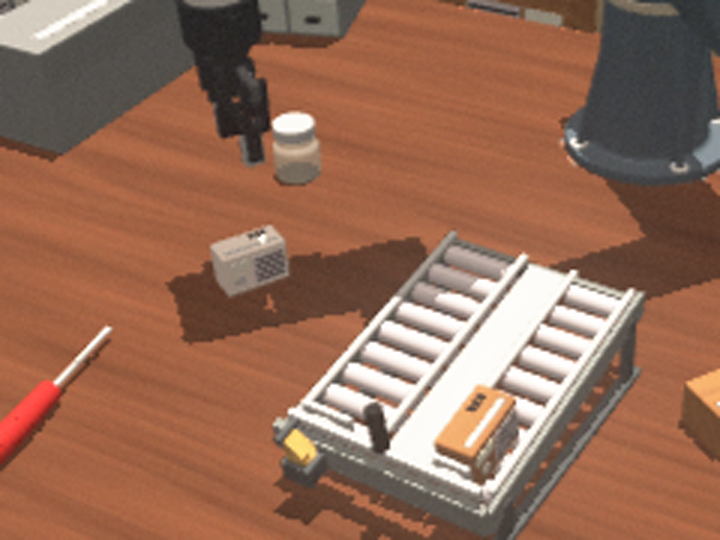

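```bash
python3 -m inch '[0.55,-0.35,-3,0,0,0,-3,0,0,0,-1.5,0,0,0,0,0]'; python3 -m inch '[0,0,0,0]'
```

```text
t: 18.65
tcp_pos: [0.4584, -0.2736, 0.0636]
tool_rot: [0.268, 0.963, 0.0, -0.0]
force: [0.5, -1.7, -1.0]
finger_gap: 0.701
t: 18.77
tcp_pos: [0.4591, -0.2743, 0.0647]
tool_rot: [0.268, 0.963, -0.001, 0.001]
force: [-0.3, -0.2, -0.4]
finger_gap: 0.697
```

```bash
python3 -m inch '[-0.3,0.25,-2,0,0,0,-2,0,0,0,-1.5,0,0,0,-0.6,0,0,0,0,0,0,0,0,0]'; python3 - <<'E'
from h import *
for c in('scene',): snap(c,c+'17')
s=cv2.imread('pics/scene17.png');s=cv2.convertScaleAbs(s,alpha=1.5,beta=20);cv2.imwrite('pics/s17d.png',cv2.resize(s[110:210,120:220],None,fx=6,fy=6,interpolation=cv2.INTER_NEAREST))
E
```

```text
t: 19.52
tcp_pos: [0.4557, -0.2716, 0.003]
tool_rot: [0.268, 0.963, -0.0, 0.0]
force: [-0.2, -0.5, 0.4]
finger_gap: 0.695
```

View pics/s17d.png

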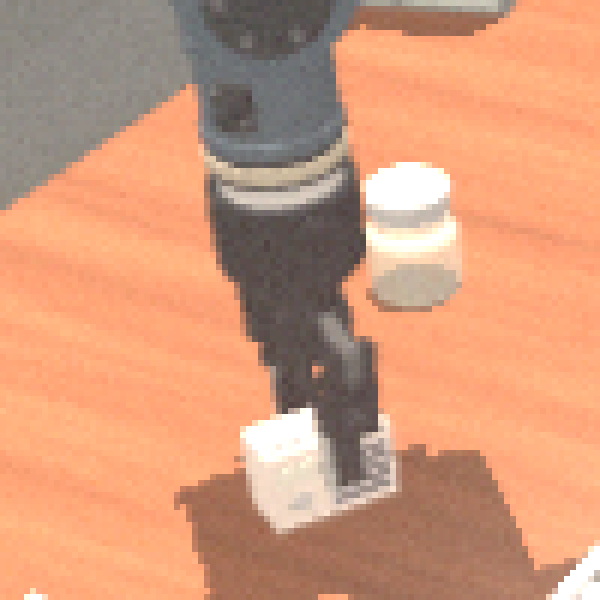

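Straddling the white slim; grip and lift, then carry to the slim head.

```bash
python3 -m inch '[0,0,0,0, 0,0,0,0, 0,0,0,0, 0,0,0,0]' 20 40; python3 -m inch '[0,0,1,0, 0,0,3,0, 0,0,5,0, 0,0,6,0, 0,0,3,0, 0,4.8,0,0.061, 0,4.8,0,0.061,0,4.8,0,0.061,0,4.8,0,0.061,0,4.8,0,0.061,0.1,4.8,0,0.061,0.1,4.8,0,0.061,0.1,4.8,0,0.063,0,0,0,0,0,0,0,0]'
```

```text
t: 20.08
tcp_pos: [0.4556, -0.2716, 0.0031]
tool_rot: [0.268, 0.963, -0.0, 0.001]
force: [-0.4, 0.2, 6.3]
finger_gap: 0.434
t: 21.95
tcp_pos: [0.4578, 0.1126, 0.1824]
tool_rot: [0.026, 1.0, -0.0, -0.0]
force: [-0.4, -0.6, -1.8]
finger_gap: 0.436
```

```bash
python3 -m inch '[0.2,0.1,-3,0, 0,0,-2.5,0, 0,0,-2,0, 0,0,-0.7,0,0,0,0,0,0,0,0,0]';  python3 - <<'E'
from h import *
for c in('scene',): snap(c,c+'18')
s=cv2.imread('pics/scene18.png');s=cv2.convertScaleAbs(s,alpha=1.3,beta=10);cv2.imwrite('pics/s18d.png',cv2.resize(s[110:280,180:330],None,fx=4,fy=3.5,interpolation=cv2.INTER_CUBIC))
E
```

```text
t: 22.7
tcp_pos: [0.461, 0.1134, 0.1012]
tool_rot: [0.027, 1.0, 0.0, 0.001]
force: [0.3, 1.2, -0.8]
finger_gap: 0.436
```

View pics/s18d.png

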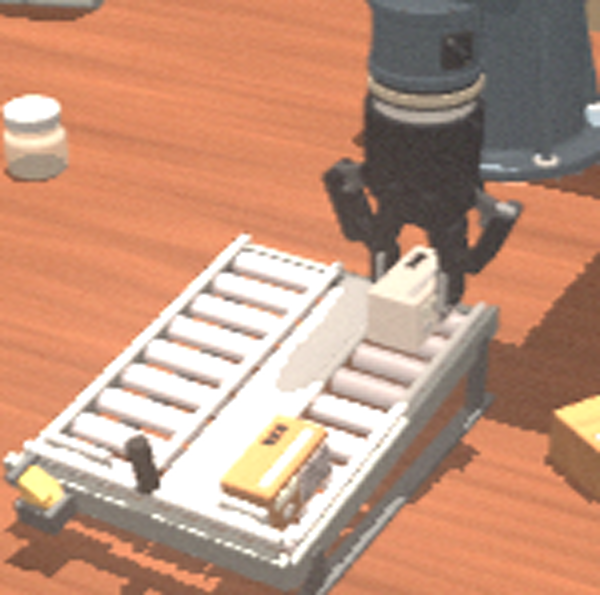

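```bash
python3 -m inch '[-0.1,0,-0.4,0,0,0,0,0]';python3 -m inch '[0,0,-0.2,0,0,0,0,0]'; python3 -m inch '[0,0,-0.2,0,0,0,0,0]'
```

```text
t: 23.0
tcp_pos: [0.459, 0.1138, 0.0965]
tool_rot: [0.026, 1.0, -0.0, -0.0]
force: [0.1, 0.0, -2.4]
finger_gap: 0.436
t: 23.25
tcp_pos: [0.4592, 0.1138, 0.0944]
tool_rot: [0.026, 1.0, -0.0, -0.0]
force: [0.2, 0.8, -2.2]
finger_gap: 0.437
t: 23.5
tcp_pos: [0.4601, 0.1138, 0.0932]
tool_rot: [0.026, 1.0, 0.0, 0.001]
force: [-0.7, 0.1, 4.5]
finger_gap: 0.437
```

```bash
python3 -m inch '[0,0,0,0,0,0,0,0,0,0,0.5,0,0,0,3,0,0,0,5,0,0,0,4,0,0,0,0,0,-0.3,4,0,-0.13,-0.3,4,0,-0.13,-0.3,4,0,-0.13,-0.1,2.8,0,-0.14,0,0,0,0]' 62; python3 -m inch '[0,0,-3,0,0,0,0,0,0,0,0,0]' 95;  python3 - <<'E'
from h import *
for c in('scene','top'): snap(c,c+'19')
blobs('top19')
s=cv2.imread('pics/scene19.png');s=cv2.convertScaleAbs(s,alpha=1.3,beta=10);cv2.imwrite('pics/s19d.png',cv2.resize(s[110:290,180:420],None,fx=3,fy=3,interpolation=cv2.INTER_CUBIC))
E
```

```text
t: 25.0
tcp_pos: [0.4482, 0.263, 0.2161]
tool_rot: [0.286, 0.958, -0.001, -0.001]
force: [-0.3, -0.4, 0.7]
finger_gap: 0.618
t: 25.38
tcp_pos: [0.4494, 0.2611, 0.1876]
tool_rot: [0.287, 0.958, -0.0, -0.0]
force: [-0.1, 0.0, 0.6]
finger_gap: 0.951
0.04 [0.6923 0.3748] [691.7 374.7] [80.  79.3] long axis rad 1.036
0.065 [ 0.6276 -0.0181] [627.3 -17.2] [72.1 18.6] long axis rad 1.532
0.069 [ 0.5983 -0.018 ] [598.3 -17. ] [72.3 19. ] long axis rad 1.489
0.051 [0.4598 0.2507] [449.5 261.3] [57.2 71.1] long axis rad -0.594
0.04 [0.2656 0.2845] [268.2 285.6] [73.9 75.8] long axis rad -1.334
0.069 [ 0.255  -0.3486] [ 255.5 -347.5] [47.  48.3] long axis rad -0.562
```

View pics/s19d.png

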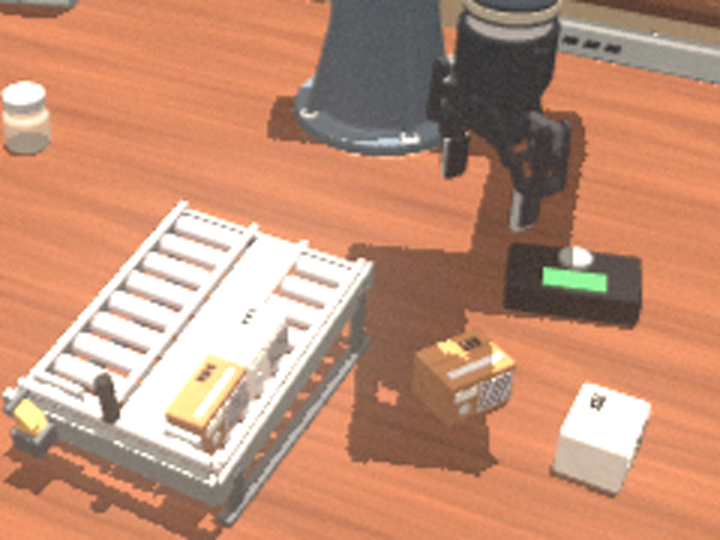

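```bash
python3 -m inch '[0,0,-4,0,0,0,-4,0,0,0,-3,0,0,0,-3,0,0,0,-2,0,0,0,-1.4,0,0,0,-1,0,0,0,0,0,0,0,0,0]';  python3 - <<'E'
from h import *
for c in('scene',): snap(c,c+'20')
s=cv2.imread('pics/scene20.png');s=cv2.convertScaleAbs(s,alpha=1.4,beta=20);cv2.imwrite('pics/s20d.png',cv2.resize(s[160:270,290:410],None,fx=5,fy=5,interpolation=cv2.INTER_CUBIC))
E
```

```text
t: 26.6
tcp_pos: [0.4498, 0.262, 0.0041]
tool_rot: [0.287, 0.958, 0.0, 0.001]
force: [-0.0, -0.9, 0.3]
finger_gap: 0.949
```

View pics/s20d.png

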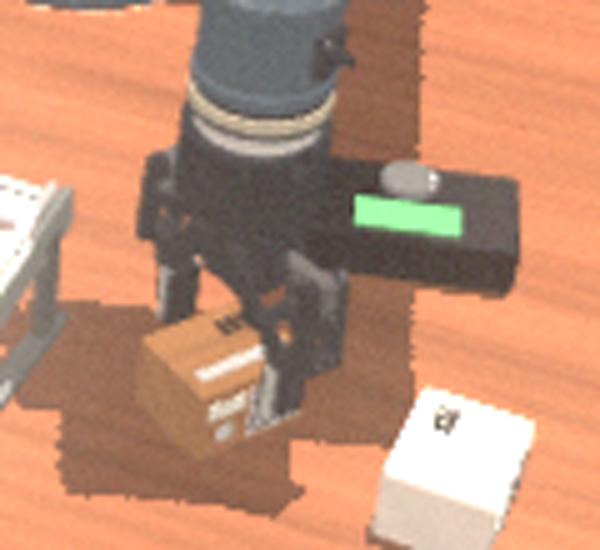

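```bash
python3 -m inch '[0,0,0,0, 0,0,0,0, 0,0,0,0, 0,0,0,0]' 40 50; python3 -m inch '[0,0,1,0, 0,0,3,0, 0,0,5,0, 0,0,6,0, 0,0,3,0, 0.1,-4.5,0,0.09, 0.1,-4.5,0,0.09, 0.1,-4.5,0,0.09, 0.1,-4.5,0,0.09, 0,-4.5,0,0.09, 0,-4.7,0,0.08,0,0,0,0,0,0,0,0]'
```

```text
t: 27.15
tcp_pos: [0.4495, 0.2618, 0.0042]
tool_rot: [0.287, 0.958, 0.0, 0.0]
force: [-0.1, -1.1, 5.9]
finger_gap: 0.667
t: 28.78
tcp_pos: [0.4527, -0.01, 0.1835]
tool_rot: [0.027, 1.0, 0.0, -0.0]
force: [-0.0, 0.3, -3.5]
finger_gap: 0.672
```

```bash
python3 -m inch '[0.05,-0.05,-3,0, 0,0,-2.5,0, 0,0,-2,0, 0,0,-0.7,0,0,0,0,0,0,0,0,0]';  python3 - <<'E'
from h import *
for c in('scene',): snap(c,c+'21')
s=cv2.imread('pics/scene21.png');s=cv2.convertScaleAbs(s,alpha=1.3,beta=10);cv2.imwrite('pics/s21d.png',cv2.resize(s[110:280,170:330],None,fx=4,fy=3.5,interpolation=cv2.INTER_CUBIC))
E
```

```text
t: 29.52
tcp_pos: [0.4544, -0.0105, 0.1022]
tool_rot: [0.026, 1.0, -0.0, 0.001]
force: [0.2, 1.0, -2.6]
finger_gap: 0.665
```

View pics/s21d.png

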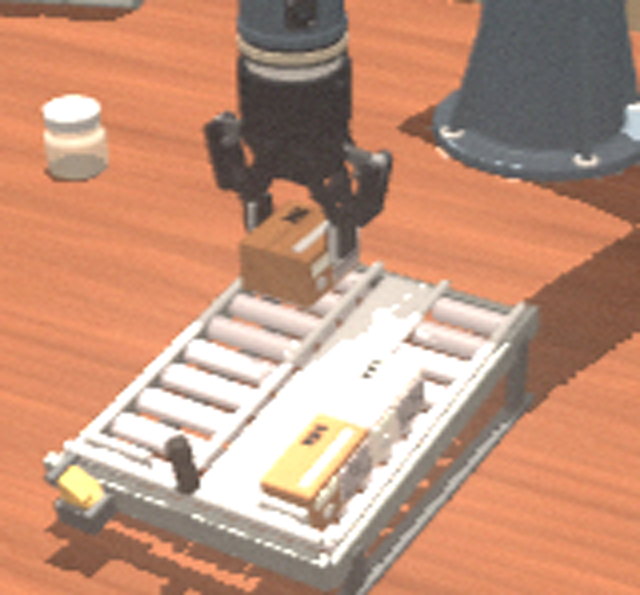

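```bash
python3 -m inch '[-0.1,0,-0.4,0,0,0,0,0]';python3 -m inch '[0,0,-0.3,0,0,0,0,0]'
```

```text
t: 29.82
tcp_pos: [0.4525, -0.0108, 0.0975]
tool_rot: [0.026, 1.0, 0.0, -0.0]
force: [1.1, 1.0, -2.2]
finger_gap: 0.671
t: 30.08
tcp_pos: [0.4529, -0.0109, 0.0946]
tool_rot: [0.026, 1.0, -0.0, 0.0]
force: [-0.3, -1.0, -0.9]
finger_gap: 0.666
```

```bash
python3 -m inch '[0,0,-0.1,0,0,0,0,0]'
```

```text
t: 30.32
tcp_pos: [0.4535, -0.0109, 0.0943]
tool_rot: [0.026, 1.0, -0.0, 0.001]
force: [-0.8, 0.5, 7.3]
finger_gap: 0.667
```

```bash
python3 -m inch '[0,0,0,0,0,0,0,0,0,0,0.5,0,0,0,3,0,0,0,5,0,0,0,4,0,0.2,5,0,0,0.2,5,0,0,0.2,5,0,0,0.2,5,0,0,0.2,5,0,0,0.2,5,0,0,0.2,5,0,0,0.3,5.3,0,0.01,0,0,-3,0,0,0,0,0,0,0,0,0]' 88;  python3 - <<'E'
from h import *
for c in('scene','top'): snap(c,c+'22')
blobs('top22')
s=cv2.imread('pics/scene22.png');s=cv2.convertScaleAbs(s,alpha=1.3,beta=10);cv2.imwrite('pics/s22d.png',cv2.resize(s[110:290,180:420],None,fx=3,fy=3,interpolation=cv2.INTER_CUBIC))
E
```

```text
t: 32.45
tcp_pos: [0.47, 0.3918, 0.189]
tool_rot: [0.022, 1.0, -0.0, 0.0]
force: [0.5, 0.2, -0.5]
finger_gap: 0.877
0.04 [0.6918 0.375 ] [691.7 375.1] [80.  78.6] long axis rad 0.82
0.068 [0.5935 0.0507] [611.1  42.8] [127.6  68.6] long axis rad 0.055
0.051 [0.4657 0.3891] [469.8 392.6] [69.5 60.1] long axis rad 0.007
0.069 [ 0.2537 -0.3492] [ 253.5 -347.7] [47.6 45.4] long axis rad 0.996
```

View pics/s22d.png

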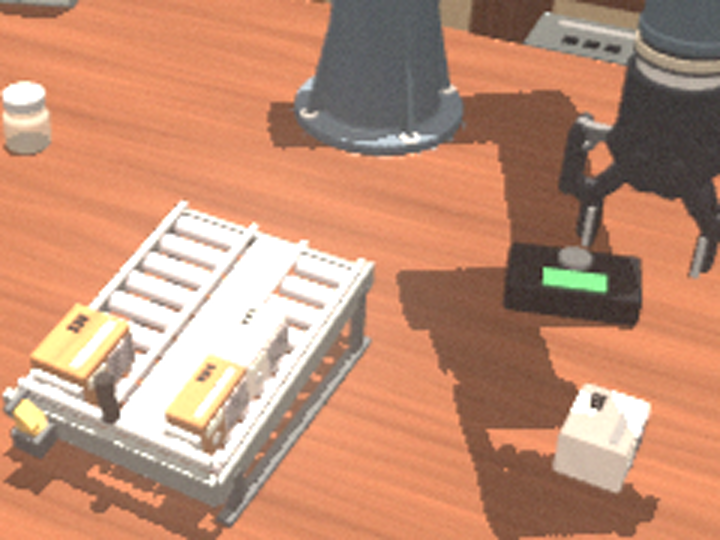

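View pics/top22.png

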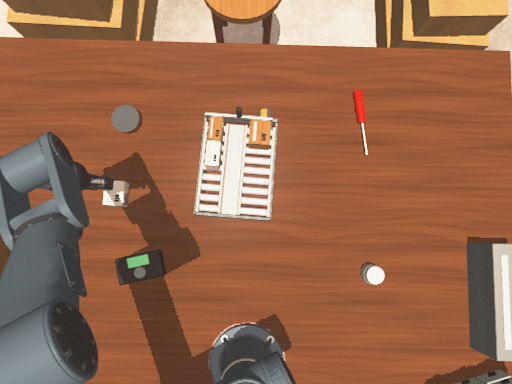

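```bash
python3 -m inch '[0,0.05,-4,0,0,0,-4,0,0,0,-3,0,0,0,-3,0,0,0,-2,0,0,0,-1.5,0,0,0,-1,0,0,0,0,0,0,0,0,0]' 95;  python3 - <<'E'
from h import *
for c in('scene',): snap(c,c+'23')
s=cv2.imread('pics/scene23.png');s=cv2.convertScaleAbs(s,alpha=1.4,beta=20);cv2.imwrite('pics/s23d.png',cv2.resize(s[160:280,320:440],None,fx=5,fy=5,interpolation=cv2.INTER_CUBIC))
E
```

```text
t: 33.67
tcp_pos: [0.4704, 0.3931, 0.0043]
tool_rot: [0.021, 1.0, 0.0, 0.001]
force: [-0.4, 0.1, -0.3]
finger_gap: 0.948
```

View pics/s23d.png

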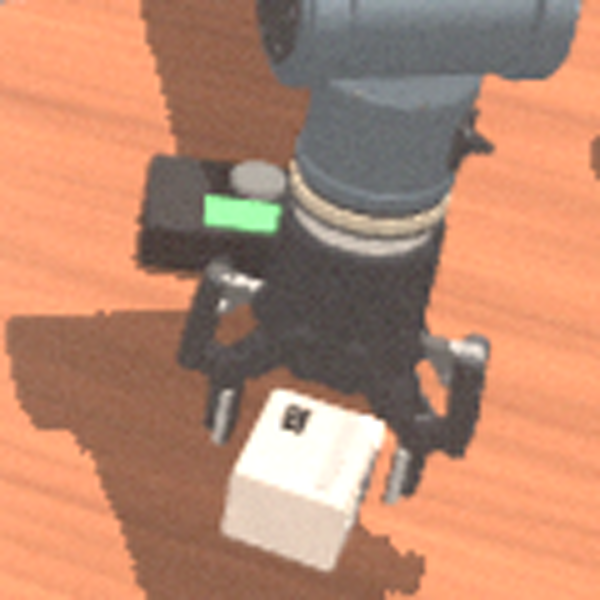

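```bash
python3 -m inch '[0,0,0,0, 0,0,0,0, 0,0,0,0, 0,0,0,0]' 40 50; python3 -m inch '[0,0,1,0, 0,0,3,0, 0,0,5,0, 0,0,6,0, 0,0,3,0, -0.2,-5,0,-0.01, -0.2,-5,0,0, -0.2,-5,0,0, -0.2,-5,0,0, -0.2,-5,0,0, -0.2,-5,0,0,-0.2,-5,0,0,-0.3,-5.3,0,0,0,0,0,0,0,0,0,0]'
```

```text
t: 34.22
tcp_pos: [0.4702, 0.393, 0.0044]
tool_rot: [0.021, 1.0, 0.0, 0.001]
force: [0.0, 0.7, 6.0]
finger_gap: 0.669
t: 36.1
tcp_pos: [0.4521, -0.0099, 0.1833]
tool_rot: [0.027, 1.0, 0.0, -0.001]
force: [0.4, -0.4, -4.1]
finger_gap: 0.667
```

```bash
python3 -m inch '[0.1,-0.05,-3,0, 0,0,-2.5,0, 0,0,-2,0, 0,0,-0.7,0,0,0,0,0,0,0,0,0]';  python3 -m inch '[0,0,-0.4,0,0,0,0,0]'; python3 - <<'E'
from h import *
for c in('scene',): snap(c,c+'24')
s=cv2.imread('pics/scene24.png');s=cv2.convertScaleAbs(s,alpha=1.3,beta=10);cv2.imwrite('pics/s24d.png',cv2.resize(s[110:280,170:330],None,fx=4,fy=3.5,interpolation=cv2.INTER_CUBIC))
E
```

```text
t: 36.85
tcp_pos: [0.4545, -0.0105, 0.1022]
tool_rot: [0.026, 1.0, -0.0, 0.001]
force: [-1.2, -0.6, -2.9]
finger_gap: 0.668
t: 37.1
tcp_pos: [0.4538, -0.0108, 0.0976]
tool_rot: [0.026, 1.0, -0.0, 0.0]
force: [-0.4, -0.3, -3.1]
finger_gap: 0.663
```

View pics/s24d.png

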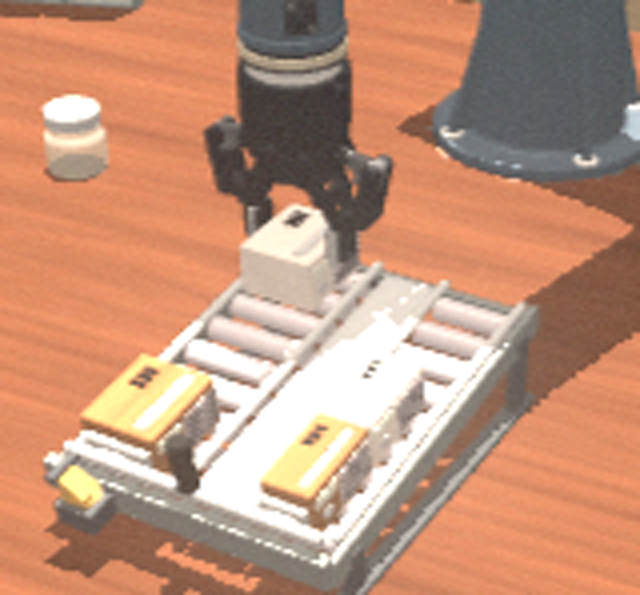

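```bash
python3 -m inch '[0,0,-0.3,0,0,0,0,0]';python3 -m inch '[0,0,-0.1,0,0,0,0,0]'; python3 -m inch '[0,0,0,0,0,0,0,0,0,0,0.5,0,0,0,3,0,0,0,5,0,0,0,5,0,0,0,0,0,0,-5,0,0,0,-5,0,0,0,-5,0,0,0,-5,0,0,0,-5,0,0,0,0,0,0,0,0,0,0]' 88;  python3 - <<'E'
from h import *
for c in('scene','top'): snap(c,c+'25')
s=cv2.imread('pics/scene25.png');cv2.imwrite('pics/s25d.png',cv2.resize(s[110:290,90:330],None,fx=3,fy=3,interpolation=cv2.INTER_CUBIC))
E
```

```text
t: 37.4
tcp_pos: [0.454, -0.0109, 0.0946]
tool_rot: [0.026, 1.0, -0.0, 0.0]
force: [-0.5, 0.8, -2.1]
finger_gap: 0.668
t: 37.65
tcp_pos: [0.4545, -0.0109, 0.0944]
tool_rot: [0.026, 1.0, -0.0, 0.001]
force: [-0.7, 0.3, 6.4]
finger_gap: 0.663
t: 39.4
tcp_pos: [0.4528, -0.2598, 0.2273]
tool_rot: [0.027, 1.0, 0.001, -0.001]
force: [0.3, 0.7, 0.8]
finger_gap: 0.88
```

View pics/s25d.png

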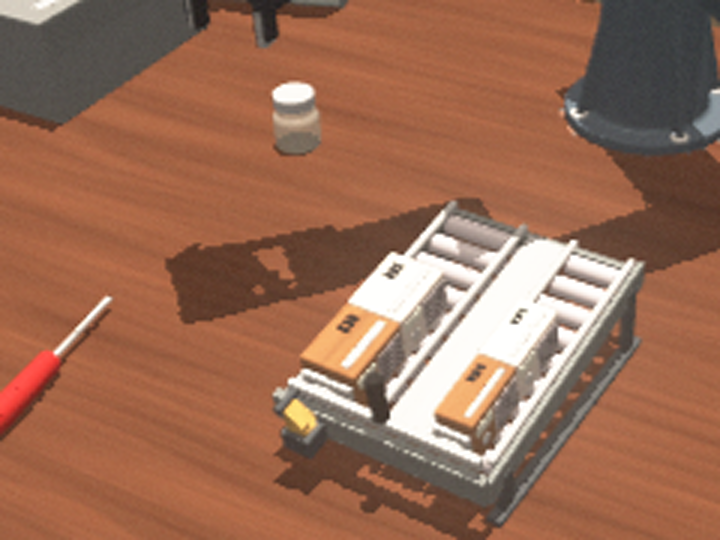

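View pics/top25.png

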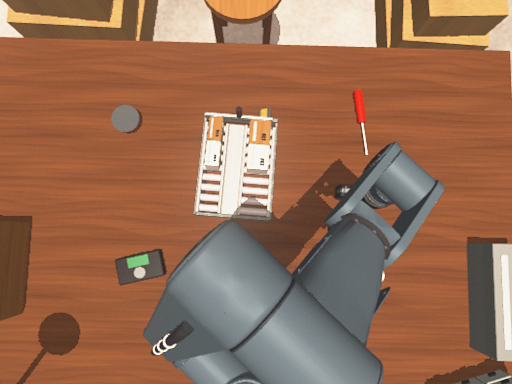

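```bash
python3 -m inch '[0,0,0,0,0,0,0,0,0,0,0,0,0,0,0,0,0,0,0,0,0,0,0,0,0,0,0,0,0,0,0,0]'; python3 - <<'E'
from h import *
snap('scene','scene26')
t=np.array([.5437,.0468]);yaw=-.0532;R=np.array([[np.cos(yaw),-np.sin(yaw)],[np.sin(yaw),np.cos(yaw)]]);c,s=np.cos(.13),np.sin(.13)
for f in('scene25','scene26'):
    P=cloud('scene',np.load('pics/%s.npy'%f)).reshape(-1,3);im=cv2.imread('pics/%s.png'%f).reshape(-1,3).astype(int)
    xy=(P[:,:2]-t)@R
    B=np.c_[xy[:,0]*c-(P[:,2]-.075)*s,xy[:,1],xy[:,0]*s+(P[:,2]-.075)*c]
    k=(B[:,0]>.14)&(B[:,0]<.17)&(abs(B[:,1])<.15)&(B[:,2]>.052)&(B[:,2]<.1); print(f,'post',B[k].mean(0).round(4))
    for y0 in(-.062,.062):
        k=(abs(B[:,1]-y0)<.04)&(abs(B[:,2]-.049)<.006)&(abs(B[:,0])<.16); print('tops',k.sum(),np.percentile(B[k],[1,99],axis=0).round(3).tolist())
    y=(im[:,2]-im[:,0]>90)&(im[:,1]-im[:,0]>60)&(B[:,0]>.155)&(B[:,0]<.19)&(abs(B[:,1]+.08)<.03)&(B[:,2]<.035)
    print('catch',y.sum(),B[y].mean(0).round(4),np.percentile(B[y],95,axis=0).round(4))
a=cv2.absdiff(cv2.imread('pics/scene25.png'),cv2.imread('pics/scene26.png')); print(a.max(), (a.max(2)>40).sum())
E
```

```text
t: 40.5
tcp_pos: [0.4538, -0.2608, 0.2285]
tool_rot: [0.026, 1.0, -0.0, 0.0]
force: [0.2, 0.7, -0.3]
finger_gap: 0.88
scene25 post [0.1503 0.0016 0.0707]
tops 927 [[-0.006, -0.092, 0.044], [0.134, -0.034, 0.053]]
tops 702 [[-0.007, 0.043, 0.044], [0.134, 0.081, 0.053]]
catch 61 [ 0.17   -0.0683  0.0232] [ 0.1774 -0.0612  0.0312]
scene26 post [0.1503 0.0017 0.0712]
tops 935 [[-0.006, -0.091, 0.043], [0.134, -0.034, 0.053]]
tops 707 [[-0.006, 0.043, 0.044], [0.135, 0.081, 0.054]]
catch 61 [ 0.1698 -0.0682  0.023 ] [ 0.1774 -0.0616  0.0306]
84 66
```

```bash
python3 -c "
from station import job
print(job.sign_off())"
```

```text
the job is handed in; nothing more can be done
None
```

I pushed the gate shut first. The catch was then standing up at its original height and the post was at its shut position. After that I set all four radios found on the bench on the rollers: two slim ones in the slim lane and two wide ones in the wide lane.

**Last checks**
- Two pictures just over a second apart, taken after the last release, showed each lane filled from the gate face at bed x of about 0.134 m back to about -0.006 m. That is two touching radios, upright and lengthwise.
- Between those two pictures the radios, post and catch measured the same to within about 1 mm.
- The robot was clear of everything. The loudspeaker and jar still measured at their start positions. The meter and screwdriver looked unmoved in the pictures, which I did not measure at the end.

**What disagreed or came close**
- In the pictures the fingertips stood about 30 mm higher than the reported TCP and the stated sizes would put them. I went by the pictures and by contact force, and the grasps and placings came out right.
- At the end of the gate push the wrist reading rose to about 42 N against the stop, with a fingertip pad on the post. That is above the 15 N the gate needs and just over the 40 N limit set for the arm and gripper body. I backed off at once.
- I did not try pulling the gate open. That it is caught rests on the hard stop, the post position and the catch standing at its original height.

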